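# Unload the glue-curing box

### The arm

A 6-joint arm with a two-finger parallel gripper is mounted at the origin on the work surface. World frame = base frame: x ahead of the robot, y to its left, z up, the work surface at z = 0. Lengths are in m, angles in rad, forces in N, time in s.
With the tool pointing down it reaches from about 0.35 to 0.875 m from the base axis. Payload 15.5 kg.
Tool frame: the origin (TCP) lies on the centre line of the jaws, within the pads' length; the fingertips stand 11 mm ahead of it and the grasp point (between the pads) lies 8 mm behind it; y points along the fingers, z is the direction in which the jaws open and shut, and the axes are right-handed (so a half turn about y gives the same grasp; the last joint's range is limited). The gripper opens to 85 mm and grips with 20 to 120 N. Pads are 22 mm wide; open, the fingers measure 114 mm over their backs; the gripper's body (76 mm by 85 mm) begins 54 mm behind the grasp point. The pads swing forward as they close: fully open they stand 13 mm farther back than shut.
Start: joints at [-1.438, 0.494, 1.345, -0, 1.302, -0.096], TCP at [0.141, -0.609, 0.242] pointing down, gripper open.
Joint ranges: [-2.91, 2.91], [-0.82, 2.16], [0.22, 2.67], [-1.22, 4.37], [0.12, 2.79], [-3.08, 3.08]. Speed limits (rad/s): [1.89, 1.89, 2.57, 3.01, 3.01, 3.01].

### API

Orientations are given as a unit quaternion [x, y, z, w].
In Python, from plant import manip gives the robot as it stands. The module is installed in compiled form; this text tells all that it offers.
- The arm moves only by the tool carry_out, never from a script. Its argument "increments" is a list of rows, each an object of numbers: "hand": the gripper command: -1 is fully open, 1 is shut, values between are in proportion; "dx", "dy", "dz": the shift along the world's x, y, z in mm; "rx", "ry", "rz": the turn, a rotation vector about the world's x, y, z in degrees. A call has 1 to 8 rows; each row shifts and turns the commanded pose from where the row before left it; what a row does not reach is not made up. A row lasts 1/8 s, in which the tool goes at most 62.5 mm and 10.7 degrees, less where a joint would pass 70% of its speed; a pose out of reach is approached as far as the arm can. A call is refused whole if a number of a shift passes 62.5 or a number of a turn 10.7, either way. A call with a gripper value outside its range is refused whole. The fingers move at their own pace and stop on an object; "grip_force" is the grip in N (left out, the last holds). Time passes only in rows, so rows that do not move let the fingers close. It gives the time, the measured TCP pose, the force and the opening at its end, in the units of the state.
- manip.read_state(): the state, without advancing time (a new reading comes with each control period).
- manip.snapshot(name): name is "scene" or "top" or "wrist"; returns the picture (384x512x3 uint8, red, green, blue); there is no depth.
- manip.camera_model(name): a dict with "fx", "fy", "cx", "cy" (pixels), "world_from_camera" (4x4, takes a point from camera to world coordinates); the wrist camera has in their place "mount" (4x4, takes a point from camera to tool coordinates, whose origin is the TCP and whose axes are the tool frame's). Camera axes: x right, y up, looking along -z (the intrinsics and any distortion apply to the point x, -y, -z); pixel columns grow to the right and rows downward; lengths in m; the calibration is good to about 2 mm. A picture is of the moment at which its call begins: read the wrist's pose just before it. camera_model takes no time and is no camera call.
- manip.close_job(): hands the job in, once; it reports no verdict.
The state is a dict: "time": time; "q": joint angles; "dq": joint speeds; "joint_torque": joint torques, N m; "eef_pos": TCP position; "tcp_rot": TCP orientation; "wrist_force": force on the tool from outside, world axes, zero at the start; "ft_torque": the same for the moment, N m; "width": finger opening in m.
Only numpy, scipy, OpenCV 4.12 (cv2) and the standard library are available. Lean on these libraries where they do the work, as an engineer would, in place of code of your own. Each camera call takes 0.05 s, during which the arm holds its last target.

### The job

Unload the glue-curing box: first turn the air valve's yellow lever down from open to half open (45 degrees, over the green mark), then swing the clear hood up past its over-centre point so that it stays open by itself. Lift the clamping plate level and straight up until it is clear of its two locating pins, lay it flat on the middle of the cork pad, and lay every wooden bridge that was under it in the wooden tray, side by side and not stacked. Only when all that is done turn the valve fully shut (lever over the red mark); leave the hood open and do not disturb the other things on the bench.

Things in the scene. Friction and masses are not known exactly. Their poses are not given: they have to be found in the camera images.
- box: Fixed curing box: green base 270 (x) x 290 (y) x 30 mm high. Origin under its centre, z up, -x is its front (towards the robot). The bridges stand on its top at z = 30 mm. Two locating pins at x = +-80 mm, y = 0, 10 mm diameter, reach z = 92 mm; their 22 mm shoulders and four corner posts (12 mm, at x = +-84, y = +-86 mm) are 60 mm high and carry the plate.
- hood (a joint): Hood angle, rad: 0 shut, 1.75 fully open (stop). Clear box-shaped hood, 240 x 260 mm, its top 128 mm above the table when shut, hinged at the back of the curing box (+x side) and swinging up and away from the robot. It weighs 1.2 kg but a spring carries much of it: about 3 N upward at the knob lifts it. Let go below the over-centre point (about 0.8 rad) it falls shut; let go beyond 1.0 rad it swings fully open by itself in one or two seconds and stays.
- hood_knob (a point): Centre of the orange knob of the hood, a cylinder of 26 mm diameter and 32 mm long with its axis along the box's y (parallel to the hinge), on a 12 mm wide arm 50 mm in front of the hood's front face. Pinched on its two end faces it turns freely between the fingers as the hood swings. It moves with the hood.
- hood_hinge (a point): A point on the hood's hinge axis (the axis runs along the box's y), 45 mm above the table. When shut the knob lies 290 mm in front of it and 62 mm above it.
- plate_home (a point): Fixed point on the curing box, 60 mm up: middle of the plate's underside when on its pins; box axes. Below it the bridges stand at y = +-27 and +-81 mm, held loosely (10 mm play) at both ends by grey combs 48 mm high: strips at x = +-65 mm, with 6 mm teeth at y = 0, +-54, +-108 mm reaching in to x = +-42 mm. Between the combs (|x| below 42 mm) the bridges' sides are free.
- plate_bar (a point): Centre of the wooden grip bar of the aluminium clamping plate (loose, about 0.45 kg). The bar is 95 (x) x 18 (y) x 20 mm high, its centre 33 mm above the plate's underside, with 15 mm free between bar and plate. The plate is 190 (x) x 200 (y) x 8 mm, with two 13 mm holes at x = +-80 mm that pass over the pins; lying on its pins it covers the bridges, and the pins stand 24 mm above its top. z up. It must rise at least 35 mm level (the pins jam if it is tilted) to come clear.
- pad: Cork pad, fixed, 240 (x) x 220 (y) x 12 mm; origin under its centre, top at 12 mm. The plate is laid here.
- tray: Wooden tray, fixed, 260 (x) x 180 (y) x 18 mm high outside, walls and floor 6 mm; origin under its centre. The bridges go here.
- valve_lever (a joint): Opening of the air valve, rad: 0 shut (lever over the red mark, pointing along the valve's +y), 0.785 half open (green mark), 1.571 fully open (black mark, lever along the valve's -x). Seen from above it opens anticlockwise. Stays where it is left; about 0.12 N m of friction. Starts between 1.2 and 1.5.
- valve_axis (a point): Point on the vertical turning axis of the valve lever, 96 mm above the table. Axes of the fixed valve, whose white dial plate (radius 78 mm, top at 62 mm) lies under the lever.
- lever_grip (a point): Point on the yellow lever 65 mm from the turning axis, at half its height, 97 mm above the table. The lever is a bar 13 mm wide, 22 mm high, reaching 95 mm from the axis; y of this point runs along the lever away from the axis.
- bridge1_c (a point): Centre of a pale wooden instrument bridge (loose, 50 g): 104 (x) x 26 (y) x 24 mm high, its upper half 74 x 22 mm; centre 12 mm above its underside. Two to four of the four bridges are present; an absent one has no pose. They stand under the plate, long side along the box's x.
- bridge2_c (a point): Centre of a pale wooden instrument bridge (loose, 50 g): 104 (x) x 26 (y) x 24 mm high, its upper half 74 x 22 mm; centre 12 mm above its underside. As bridge 1; may be absent.
- bridge3_c (a point): Centre of a pale wooden instrument bridge (loose, 50 g): 104 (x) x 26 (y) x 24 mm high, its upper half 74 x 22 mm; centre 12 mm above its underside. As bridge 1; may be absent.
- bridge4_c (a point): Centre of a pale wooden instrument bridge (loose, 50 g): 104 (x) x 26 (y) x 24 mm high, its upper half 74 x 22 mm; centre 12 mm above its underside. As bridge 1; may be absent.
- glue: Bystander: glue bottle with red cap, 56 mm diameter, 130 mm high; not to be disturbed. Origin at its underside.
- tin: Bystander: steel tin, 72 mm diameter, 90 mm high; not to be disturbed. Origin at its underside.
- chisel: Bystander: wood-handled hand tool, 200 mm long, lying on the bench near the robot; not to be disturbed. Origin at its underside.
Things that resemble listed ones, but are neither listed nor needed, are in the scene too. What is shaped like the part that bears valve_lever but turquoise is not meant.

How it is judged:
On the way, in this order (a step that is already met when the one before it is completed fails the run):
1. the valve is half open, 45 degrees within 7, with the hood still shut (value of joint valve_lever between 0.655 and 0.915 rad and value of joint hood below 0.1 rad), for 0.3 s.
2. the hood has gone over centre and stands open (beyond 1.5 rad) (value of joint hood above 1.5 rad), for 0.3 s.
3. the plate has been lifted straight up, level within 8 degrees, clear of its pins (35 mm) and still over them within 20 mm (z of plate_bar in the frame of plate_home above 0.068 m and horizontal distance between plate_bar and plate_home below 0.02 m and angle between plate_bar's own z axis and vertical below 0.14 rad).
4. the plate lies on the pad and every bridge in the tray, with the valve still half open (value of joint valve_lever between 0.655 and 0.915 rad and value of joint hood above 1.5 rad and z of plate_bar in the frame of pad between 0.038 and 0.052 m and horizontal distance between plate_bar and pad below 0.04 m and angle between plate_bar's own z axis and vertical below 0.1 rad and x of bridge1_c in the frame of tray between -0.125 and 0.125 m and y of bridge1_c in the frame of tray between -0.085 and 0.085 m and z of bridge1_c in the frame of tray between 0.01 and 0.03 m and x of bridge2_c in the frame of tray between -0.125 and 0.125 m and y of bridge2_c in the frame of tray between -0.085 and 0.085 m and z of bridge2_c in the frame of tray between 0.01 and 0.03 m and x of bridge3_c in the frame of tray between -0.125 and 0.125 m and y of bridge3_c in the frame of tray between -0.085 and 0.085 m and z of bridge3_c in the frame of tray between 0.01 and 0.03 m and x of bridge4_c in the frame of tray between -0.125 and 0.125 m and y of bridge4_c in the frame of tray between -0.085 and 0.085 m and z of bridge4_c in the frame of tray between 0.01 and 0.03 m), for 0.2 s.
At the end, for the whole second after the job is handed in: The valve is shut within 0.1 rad, the hood stands open beyond 1.5 rad, the plate lies flat on the cork pad with its centre within 40 mm of the pad's, and every bridge present lies inside the tray on its floor, none on another (value of joint valve_lever below 0.1 rad and value of joint hood above 1.5 rad and z of plate_bar in the frame of pad between 0.038 and 0.052 m and horizontal distance between plate_bar and pad below 0.04 m and angle between plate_bar's own z axis and vertical below 0.1 rad and x of bridge1_c in the frame of tray between -0.125 and 0.125 m and y of bridge1_c in the frame of tray between -0.085 and 0.085 m and z of bridge1_c in the frame of tray between 0.01 and 0.03 m and x of bridge2_c in the frame of tray between -0.125 and 0.125 m and y of bridge2_c in the frame of tray between -0.085 and 0.085 m and z of bridge2_c in the frame of tray between 0.01 and 0.03 m and x of bridge3_c in the frame of tray between -0.125 and 0.125 m and y of bridge3_c in the frame of tray between -0.085 and 0.085 m and z of bridge3_c in the frame of tray between 0.01 and 0.03 m and x of bridge4_c in the frame of tray between -0.125 and 0.125 m and y of bridge4_c in the frame of tray between -0.085 and 0.085 m and z of bridge4_c in the frame of tray between 0.01 and 0.03 m); the robot touches nothing.
It fails at once if a bystander (glue bottle, tin, hand tool) was moved more than 40 mm (distance of any of glue, tin, chisel from where it was at the start of the episode above 0.04 m).
Of bridge1, bridge2, bridge3, bridge4 only 2 to 4 are there at a start; the rules pass over those that are not, and their reading is None.
At some moment in a run one of bridge1, bridge2, bridge3, bridge4 may be knocked a few centimetres aside while the robot is not near it.
Once in a run the grip may slacken for a moment while it holds something.
It also fails if it takes over 210 s, if anything falls off the work surface, if the arm or the gripper's body presses on something with over 40 N, if the wrist force passes 120 N, or if a joint passes its speed limit or range.

## Working session

There is one attempt and no reset: what is moved stays moved. The work goes in short steps, Python scripts to look and compute and a tool call to move; the robot and the scene stay as the last step left them, time stands still between calls to the robot, and variables do not carry over. Pictures are saved under pics/ and viewed, and the job is handed in when it is done.

Besides the shell and the picture viewer there is one more tool, called after ">>>" as name(argument=value, ...), one argument or row to a line, values as JSON. carry_out: Moves the arm, as the interface text tells. Its arguments: {"type":"object","properties":{"increments":{"type":"array"},"grip_force":{"type":"number"}},"required":["increments"]}

```bash
ls; mkdir -p pics; python3 - <<'E'
from plant import manip
import cv2,json
print(manip.read_state())
for n in ["scene","top","wrist"]:
    im=manip.snapshot(n); cv2.imwrite(f"pics/{n}0.png",im[:,:,::-1]); print(n,manip.camera_model(n))
E
```

```text
pics
{'time': 0.0, 'q': array([-1.43851307e+00,  4.94201169e-01,  1.34613561e+00,  2.61596368e-05,
        1.30250592e+00, -9.54974970e-02]), 'dq': array([ 6.95417392e-04, -1.00094221e-04, -8.60682774e-04, -1.52667654e-03,
       -1.03429689e-03, -9.44306166e-05]), 'joint_torque': array([-4.74313565e-03, -8.82186270e+01, -3.83867168e+01, -3.66309387e-04,
        1.00219710e-02,  7.77549545e-07]), 'eef_pos': array([ 0.14110133, -0.60850444,  0.24168755]), 'tcp_rot': array([-0.08035543,  0.70296798, -0.70208389,  0.080357  ]), 'wrist_force': array([ 0.90498957, -0.7913332 ,  0.77775328]), 'ft_torque': array([-0.00763146,  0.0216315 ,  0.02245011]), 'width': 0.08512016796849187}
scene {'fx': 495.63946140149943, 'fy': 495.63946140149943, 'cx': 258.1320427985492, 'cy': 193.28761512979884, 'world_from_camera': array([[-0.52634572, -0.68559445,  0.50291196,  1.3922765 ],
       [ 0.85021575, -0.43110001,  0.30213567,  0.57534354],
       [ 0.00966281,  0.58661148,  0.80981084,  1.43167805],
       [ 0.        ,  0.        ,  0.        ,  1.        ]])}
top {'fx': 415.4067968754285, 'fy': 415.4067968754285, 'cx': 252.62809103644452, 'cy': 193.69591933361463, 'world_from_camera': array([[-0.02661357,  0.98454818, -0.17307973,  0.3233624 ],
       [-0.99962285, -0.02738406, -0.00206495,  0.07406608],
       [-0.00677267,  0.1729595 ,  0.98490565,  1.46314466],
       [ 0.        ,  0.        ,  0.        ,  1.        ]])}
wrist {'fx': 321.96145032020314, 'fy': 321.96145032020314, 'cx': 254.20725921737355, 'cy': 190.51123043657577, 'mount': array([[-9.54606004e-05, -9.46802939e-01, -3.21813899e-01,
        -8.20090029e-02],
       [ 4.12865432e-04,  3.21813835e-01, -9.46802875e-01,
        -1.32031592e-01],
       [ 9.99999910e-01, -2.23248205e-04,  3.60181662e-04,
        -8.59878435e-04],
       [ 0.00000000e+00,  0.00000000e+00,  0.00000000e+00,
         1.00000000e+00]])}
```

View pics/scene0.png

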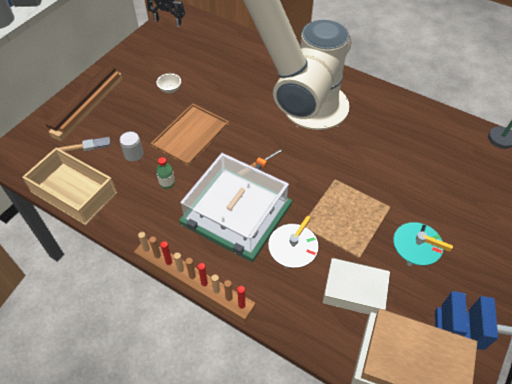

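View pics/top0.png

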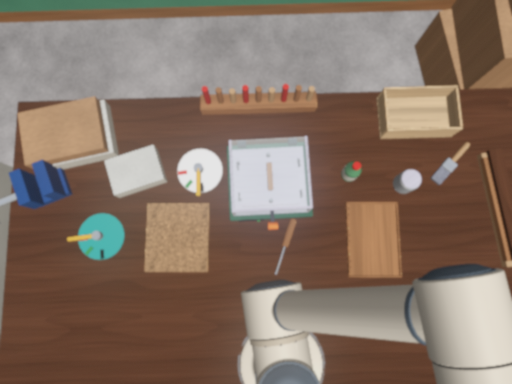

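View pics/wrist0.png

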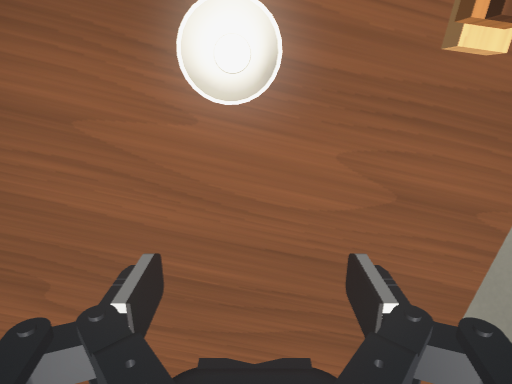

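```bash
cat > h.py <<'E'
import numpy as np,cv2
from plant import manip
from scipy.spatial.transform import Rotation as R
def cam(n,st=None):
    m=manip.camera_model(n)
    if n=="wrist":
        st=st or manip.read_state()
        T=np.eye(4);T[:3,:3]=R.from_quat(st['tcp_rot']).as_matrix();T[:3,3]=st['eef_pos']
        W=T@m['mount']
    else: W=m['world_from_camera']
    return m,W
def ray(n,u,v,c=None):
    m,W=c or cam(n)
    d=W[:3,:3]@np.array([(u-m['cx'])/m['fx'],-(v-m['cy'])/m['fy'],-1.])
    return W[:3,3],d
def onz(n,u,v,z,c=None):
    o,d=ray(n,u,v,c); return o+d*(z-o[2])/d[2]
def tri(rays):
    A=np.zeros((3,3));b=np.zeros(3)
    for o,d in rays:
        d=d/np.linalg.norm(d);P=np.eye(3)-np.outer(d,d);A+=P;b+=P@o
    x=np.linalg.solve(A,b)
    return x,[np.linalg.norm(np.cross(x-o,d/np.linalg.norm(d))) for o,d in rays]
def proj(n,p,c=None):
    m,W=c or cam(n)
    q=np.linalg.inv(W)@np.append(p,1); return m['cx']+m['fx']*q[0]/-q[2], m['cy']-m['fy']*q[1]/-q[2]
def shot(n,name):
    st=manip.read_state();im=manip.snapshot(n)[:,:,::-1].copy();cv2.imwrite(f"pics/{name}.png",im);return im,cam(n,st)
E
python3 - <<'E'
import cv2
for n,(x,y,w,h) in {"scene":(110,130,300,180),"top":(130,90,290,200)}.items():
    im=cv2.imread(f"pics/{n}0.png")[y:y+h,x:x+w]
    s=800/w
    im=cv2.resize(im,None,fx=s,fy=s,interpolation=cv2.INTER_CUBIC)
    for g in range(0,w,20):
        cv2.putText(im,str(x+g),(int(g*s),10),0,.35,(0,255,255)); cv2.line(im,(int(g*s),0),(int(g*s),h*9),(0,255,255) if 0 else (90,90,90),1)
    for g in range(0,h,20):
        cv2.putText(im,str(y+g),(0,int(g*s)),0,.35,(0,255,255)); cv2.line(im,(0,int(g*s)),(800,int(g*s)),(90,90,90),1)
    cv2.imwrite(f"pics/{n}0z.png",im)
E
```

```text
(no output)
```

View pics/top0z.png

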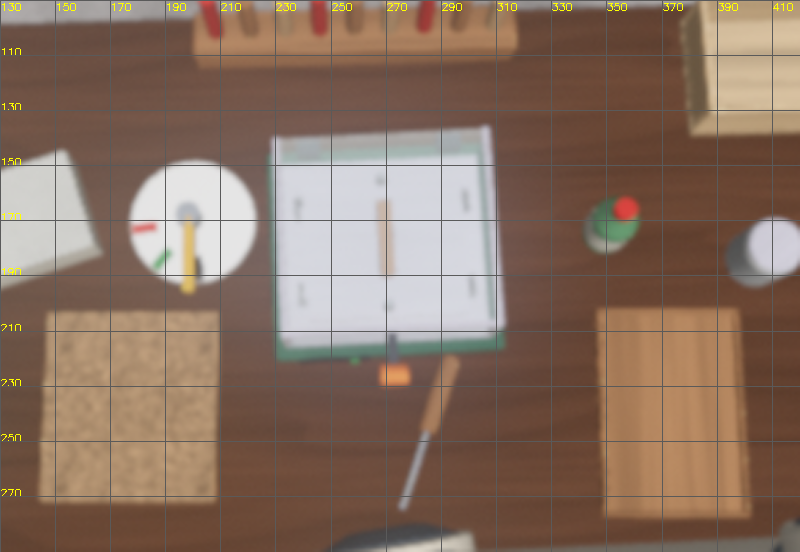

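View pics/scene0z.png

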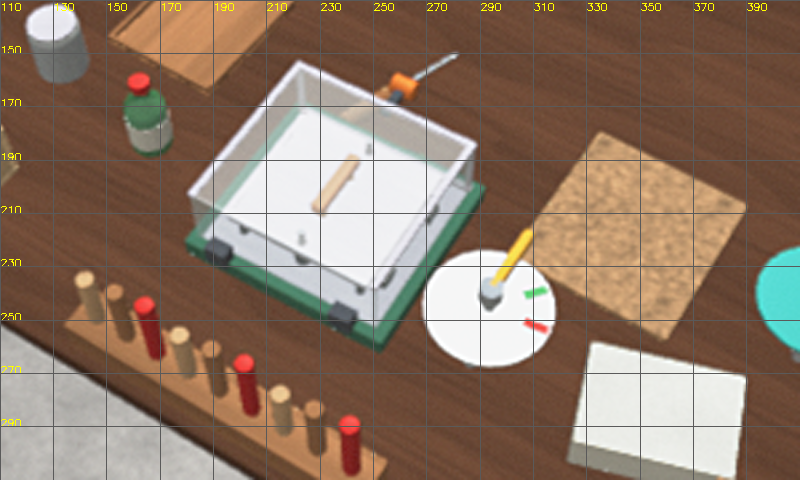

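```bash
python3 - <<'E'
from h import *
t=cv2.imread("pics/top0.png");s=cv2.imread("pics/scene0.png")
def blob(im,lo,hi,box,n):
    x,y,w,h=box;hs=cv2.cvtColor(im,cv2.COLOR_BGR2HSV);m=cv2.inRange(hs,lo,hi);k=np.zeros_like(m);k[y:y+h,x:x+w]=m[y:y+h,x:x+w]
    c=max(cv2.findContours(k,0,2)[0],key=cv2.contourArea);M=cv2.moments(c);r=cv2.minAreaRect(c)
    return np.array([M['m10']/M['m00'],M['m01']/M['m00']]),r,c
# knob
kt=blob(t,(3,140,150),(16,255,255),(262,218,25,16),'k')[0];ks=blob(s,(3,140,150),(16,255,255),(245,150,30,25),'k')[0]
print('knob',kt,ks,tri([ray('top',*kt),ray('scene',*ks)]))
# dial
cs=[]
for n,im,b in(('top',t,(172,140,55,60)),('scene',s,(260,220,65,55))):
    p,r,c=blob(im,(0,0,190),(180,60,255),b,0); e=cv2.fitEllipse(cv2.convexHull(c)); print(n,'dial',e,onz(n,*e[0],.062))
# lever
for n,im,b in(('top',t,(180,150,40,60)),('scene',s,(280,210,40,40))):
    p,r,c=blob(im,(20,100,120),(32,255,255),b,0); print('lever',n,p,r)
    q=cv2.boxPoints(r); print([onz(n,*x,.108)[:2].round(4) for x in q])
# pad & tray corners
for nm,z,b,cl in(('pad',.012,(138,195,80,90),None),('tray',.018,(335,190,80,100),None)):
    hs=cv2.cvtColor(t,cv2.COLOR_BGR2HSV);print(nm,hs[240,180] if nm=='pad' else hs[240,374],hs[260,320])
# manual corners
for nm,z,pts in (('pad',.012,[(147,203),(209,203),(208.5,272),(144,272)]),('tray',.018,[(346,202),(398,202),(402,277.5),(349.5,277.5)]),('boxtopfront',.03,[(230.5,216.5),(313,212.5)]),('hoodtop',.128,[(228.5,140),(306.5,136),(311.5,209),(231,215)])):
    P=np.array([onz('top',*p,z)[:2] for p in pts]);print(nm,P.round(3).tolist(),P.mean(0).round(4))
for nm,z,pts in (('bar',.103,[(266.5,162.5),(271.5,162.5),(273,190),(268,190)]),('pins',.092,[(267.7,156),(271,201.5)])):
    P=np.array([onz('top',*p,z)[:2] for p in pts]);print(nm,P.round(3).tolist(),P.mean(0).round(4))
E
```

```text
knob [272.51 225.99] [260.54785479 161.09570957] (array([0.45171157, 0.01625124, 0.11134025]), [np.float64(0.0014004150938347823), np.float64(0.0014004150938347513)])
top dial ((199.58688354492188, 170.28099060058594), (43.52678680419922, 44.984004974365234), 68.82398223876953) [0.65696675 0.25837249 0.062     ]
scene dial ((292.96868896484375, 245.16665649414062), (43.130035400390625, 49.63739776611328), 99.03457641601562) [0.65570697 0.26498896 0.062     ]
lever top [198.16666667 185.04166667] ((198.4185028076172, 183.54833984375), (3.836794853210449, 23.125886917114258), 3.012787342071533)
[array([0.5624, 0.2649]), array([0.6407, 0.2606]), array([0.6396, 0.2478]), array([0.5613, 0.2522])]
lever scene [302.20903955 225.30508475] ((301.552001953125, 226.03599548339844), (3.7314867973327637, 23.843568801879883), 34.69515609741211)
[array([0.6476, 0.2579]), array([0.5609, 0.2588]), array([0.5628, 0.271 ]), array([0.6493, 0.2697])]
pad [ 15  94 174] [ 10 125 106]
tray [ 14 120 183] [ 10 125 106]
pad [[0.555, 0.452], [0.549, 0.232], [0.31, 0.236], [0.315, 0.458]] [0.4324 0.3444]
tray [[0.539, -0.25], [0.534, -0.432], [0.274, -0.423], [0.278, -0.245]] [ 0.4061 -0.3377]
boxtopfront [[0.497, 0.156], [0.503, -0.131]] [0.5001 0.0126]
hoodtop [[0.742, 0.153], [0.749, -0.108], [0.502, -0.112], [0.49, 0.149]] [0.6208 0.0201]
bar [[0.668, 0.027], [0.667, 0.011], [0.573, 0.009], [0.573, 0.025]] [0.6204 0.018 ]
pins [[0.693, 0.022], [0.536, 0.016]] [0.6147 0.0192]
```

```bash
python3 - <<'E'
from h import *
s=manip.read_state();print(R.from_quat(s['tcp_rot']).as_matrix().round(3))
c=onz('top',199.6,170.3,.062)
for n,px in(('red',(182.5,172.8)),('green',(188.8,184.2)),('black',(202,187.5))):
    d=onz('top',*px,.062)-c; print(n,np.degrees(np.arctan2(d[1],d[0])),np.hypot(*d[:2]))
c=onz('scene',293,245.2,.062)
for n,px in(('red',(311,252.2)),('green',(311,240))):
    d=onz('scene',*px,.062)-c; print(n,np.degrees(np.arctan2(d[1],d[0])),np.hypot(*d[:2]))
for p in ((237,350),(260,218),(459,355)): pass
E
```

```text
[[-0.974 -0.     0.226]
 [-0.226  0.001 -0.974]
 [-0.    -1.    -0.001]]
red 96.93247621667993 0.05965917096806237
green 142.07913846412046 0.06088074256066736
black -172.53222902797623 0.06138185246279246
red 97.5914035569779 0.060968902497764654
green 140.14645645470367 0.06154527708481386
```

>>> carry_out(
  increments=[
    {"dx": 40, "dy": 33, "rz": 8.7, "hand": -1},
    {"dx": 40, "dy": 33, "rz": 8.7, "hand": -1},
    {"dx": 40, "dy": 33, "rz": 8.7, "hand": -1},
    {"dx": 40, "dy": 33, "rz": 8.7, "hand": -1},
    {"dx": 40, "dy": 33, "rz": 8.7, "hand": -1},
    {"dx": 40, "dy": 33, "rz": 8.7, "hand": -1},
    {"dx": 40, "dy": 33, "rz": 8.7, "hand": -1},
  ],
  grip_force=40,
)

```text
$.increments[0]: bad value
```

>>> carry_out(
  increments=[
    {"dx": 15, "dy": 53, "rz": 8.7, "hand": -1},
    {"dx": 15, "dy": 53, "rz": 8.7, "hand": -1},
    {"dx": 15, "dy": 53, "rz": 8.7, "hand": -1},
    {"dx": 15, "dy": 53, "rz": 8.7, "hand": -1},
    {"dx": 15, "dy": 53, "rz": 8.7, "hand": -1},
    {"dx": 15, "dy": 53, "rz": 8.7, "hand": -1},
  ],
)

```text
$.increments[0]: bad value
```

>>> carry_out(
  increments=[
    {"dx": 15, "dy": 53, "rz": 8.7, "hand": -1},
    {"dx": 15, "dy": 53, "rz": 8.7, "hand": -1},
    {"dx": 15, "dy": 53, "rz": 8.7, "hand": -1},
    {"dx": 15, "dy": 53, "rz": 8.7, "hand": -1},
    {"dx": 15, "dy": 53, "rz": 8.7, "hand": -1},
    {"dx": 15, "dy": 53, "rz": 8.7, "hand": -1},
    {"hand": -1},
  ],
)

```text
$.increments[0]: bad value
```

```bash
python3 - <<'E'
from h import *
im,c=shot('wrist','w1');print(manip.read_state()['eef_pos'],manip.read_state()['q'])
E
```

```text
[ 0.14112742 -0.60866323  0.24193656] [-1.43851380e+00  4.93965718e-01  1.34583287e+00  4.33493420e-05
  1.30252512e+00 -9.55335217e-02]
```

View pics/w1.png

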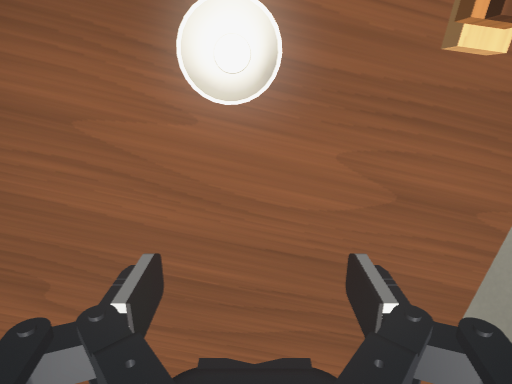

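>>> carry_out(
  increments=[
    {"hand": -1, "dx": 40, "dy": 33, "dz": 0, "rx": 0, "ry": 0, "rz": 8.7},
    {"hand": -1, "dx": 40, "dy": 33, "dz": 0, "rx": 0, "ry": 0, "rz": 8.7},
    {"hand": -1, "dx": 40, "dy": 33, "dz": 0, "rx": 0, "ry": 0, "rz": 8.7},
    {"hand": -1, "dx": 40, "dy": 33, "dz": 0, "rx": 0, "ry": 0, "rz": 8.7},
    {"hand": -1, "dx": 40, "dy": 33, "dz": 0, "rx": 0, "ry": 0, "rz": 8.7},
    {"hand": -1, "dx": 40, "dy": 33, "dz": 0, "rx": 0, "ry": 0, "rz": 8.7},
    {"hand": -1, "dx": 40, "dy": 33, "dz": 0, "rx": 0, "ry": 0, "rz": 8.7},
  ],
  grip_force=40,
)

```text
time: 1.08
eef_pos: [0.4223, -0.3766, 0.2423]
tcp_rot: [0.427, -0.564, 0.564, -0.427]
wrist_force: [0.0, -0.7, -0.1]
width: 0.0859
```

Every key is needed. Continuing.

>>> carry_out(
  increments=[
    {"hand": -1, "dx": 15, "dy": 53, "dz": 0, "rx": 0, "ry": 0, "rz": 8.7},
    {"hand": -1, "dx": 15, "dy": 53, "dz": 0, "rx": 0, "ry": 0, "rz": 8.7},
    {"hand": -1, "dx": 15, "dy": 53, "dz": 0, "rx": 0, "ry": 0, "rz": 8.7},
    {"hand": -1, "dx": 15, "dy": 53, "dz": 0, "rx": 0, "ry": 0, "rz": 8.7},
    {"hand": -1, "dx": 15, "dy": 53, "dz": 0, "rx": 0, "ry": 0, "rz": 8.7},
    {"hand": -1, "dx": 15, "dy": 53, "dz": 0, "rx": 0, "ry": 0, "rz": 8.7},
  ],
)

```text
time: 1.82
eef_pos: [0.5114, -0.0581, 0.2424]
tcp_rot: [-0.631, 0.319, -0.319, 0.631]
wrist_force: [1.3, -0.1, 0.7]
width: 0.0855
```

>>> carry_out(
  increments=[
    {"hand": -1, "dx": 15, "dy": 53, "dz": 0, "rx": 0, "ry": 0, "rz": 8.7},
    {"hand": -1, "dx": 15, "dy": 53, "dz": 0, "rx": 0, "ry": 0, "rz": 8.7},
    {"hand": -1, "dx": 15, "dy": 53, "dz": 0, "rx": 0, "ry": 0, "rz": 8.7},
    {"hand": -1, "dx": 15, "dy": 53, "dz": 0, "rx": 0, "ry": 0, "rz": 8.7},
    {"hand": -1, "dx": 15, "dy": 53, "dz": 0, "rx": 0, "ry": 0, "rz": 8.7},
    {"hand": -1, "dx": 15, "dy": 53, "dz": 0, "rx": 0, "ry": 0, "rz": 8.7},
    {"hand": -1, "dx": 0, "dy": 0, "dz": 0, "rx": 0, "ry": 0, "rz": 0},
  ],
)

```text
time: 2.7
eef_pos: [0.6014, 0.2616, 0.2416]
tcp_rot: [-0.707, 0.008, -0.008, 0.707]
wrist_force: [0.3, -0.9, -0.5]
width: 0.0854
```

```bash
python3 - <<'E'
from h import *
im,c=shot('wrist','w2');s=manip.read_state();print(s['eef_pos'],s['q'])
print(R.from_quat(s['tcp_rot']).as_matrix().round(3))
E
```

```text
[0.60096514 0.25960207 0.2416244 ] [ 3.16616990e-01  5.37066595e-01  1.26668062e+00 -4.51975225e-05
  1.33849844e+00 -1.22753591e+00]
[[ 1.    -0.001  0.027]
 [-0.027 -0.     1.   ]
 [-0.001 -1.    -0.   ]]
```

View pics/w2.png

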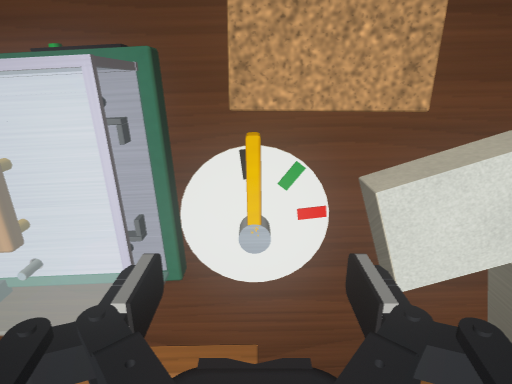

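```bash
python3 - <<'E'
from h import *
c=cam('wrist');im=cv2.imread('pics/w2.png');hs=cv2.cvtColor(im,cv2.COLOR_BGR2HSV)
m=cv2.inRange(hs,(18,120,120),(32,255,255))
ct=max(cv2.findContours(m,0,2)[0],key=cv2.contourArea);print(cv2.boundingRect(ct))
ys,xs=np.nonzero(m[140:222,235:275]);
for a in(140,180,220):
    r=np.nonzero(m[a,235:275])[0]+235;print(a,r.min(),r.max(),onz('wrist',(r.min()+r.max())/2,a,.108,c))
print('tip',onz('wrist',253,136,.108,c),'hub',onz('wrist',255,233,.108,c))
m2=cv2.inRange(hs,(0,0,200),(180,40,255));m2[:,:175]=0;m2[:140]=0;m2[:,335:]=0;m2[290:]=0
ct=max(cv2.findContours(m2,0,2)[0],key=cv2.contourArea);e=cv2.fitEllipse(cv2.convexHull(ct));print(e,onz('wrist',*e[0],.062,c))
d0=onz('wrist',*e[0],.062,c)
for n,p in(('red',(312,212.5)),('green',(291.5,175.5)),('black',(244,164))):
    d=onz('wrist',*p,.062,c)-d0;print(n,np.degrees(np.arctan2(d[1],d[0])),np.hypot(*d[:2]))
E
```

```text
(245, 132, 16, 93)
140 245 260 [0.56303217 0.25988194 0.108     ]
180 247 260 [0.59761842 0.25976724 0.108     ]
220 247 260 [0.63519587 0.25874319 0.108     ]
tip [0.55973861 0.26038726 0.108     ] hub [0.64816049 0.25975928 0.108     ]
((254.3324737548828, 213.32969665527344), (136.4329376220703, 147.46728515625), 90.3449935913086) [0.64808034 0.25917959 0.062     ]
red 89.36601076971313 0.060379400823214
green 136.24732738722722 0.055656415318876995
black -170.5604248998181 0.05409277735488299
```

>>> carry_out(
  increments=[
    {"hand": -1, "dx": -13, "dy": 0, "dz": -40, "rx": 0, "ry": 0, "rz": 0.5},
    {"hand": -1, "dx": 0, "dy": 0, "dz": -40, "rx": 0, "ry": 0, "rz": 0},
    {"hand": -1, "dx": 0, "dy": 0, "dz": -40, "rx": 0, "ry": 0, "rz": 0},
    {"hand": -1, "dx": 0, "dy": 0, "dz": -32, "rx": 0, "ry": 0, "rz": 0},
    {"hand": 1, "dx": 0, "dy": 0, "dz": 0, "rx": 0, "ry": 0, "rz": 0},
    {"hand": 1, "dx": 0, "dy": 0, "dz": 0, "rx": 0, "ry": 0, "rz": 0},
    {"hand": 1, "dx": 0, "dy": 0, "dz": 0, "rx": 0, "ry": 0, "rz": 0},
    {"hand": 1, "dx": 0, "dy": 0, "dz": 0, "rx": 0, "ry": 0, "rz": 0},
  ],
  grip_force=30,
)

```text
time: 3.75
eef_pos: [0.5887, 0.2584, 0.0915]
tcp_rot: [-0.707, 0.007, -0.008, 0.707]
wrist_force: [-3.0, 6.9, 10.9]
width: 0.0127
```

>>> carry_out(
  increments=[
    {"hand": 1, "dx": 0.6, "dy": 7.3, "dz": 0, "rx": 0, "ry": 0, "rz": -6.5},
    {"hand": 1, "dx": 1.3, "dy": 7.2, "dz": 0, "rx": 0, "ry": 0, "rz": -6.5},
    {"hand": 1, "dx": 2.2, "dy": 6.9, "dz": 0, "rx": 0, "ry": 0, "rz": -6.5},
    {"hand": 1, "dx": 2.9, "dy": 6.7, "dz": 0, "rx": 0, "ry": 0, "rz": -6.5},
    {"hand": 1, "dx": 3.7, "dy": 6.3, "dz": 0, "rx": 0, "ry": 0, "rz": -6.5},
    {"hand": 1, "dx": 4.3, "dy": 5.8, "dz": 0, "rx": 0, "ry": 0, "rz": -6.5},
    {"hand": 1, "dx": 0, "dy": 0, "dz": 0, "rx": 0, "ry": 0, "rz": 0},
  ],
)

```text
time: 4.62
eef_pos: [0.6028, 0.3011, 0.0916]
tcp_rot: [-0.663, 0.243, -0.243, 0.665]
wrist_force: [-8.6, 17.0, 9.5]
width: 0.0129
```

```bash
python3 - <<'E'
from h import *
im,c=shot('top','t1')
im=cv2.resize(im[140:210,165:235],None,fx=8,fy=8,interpolation=2);cv2.imwrite('pics/t1z.png',im)
im,c=shot('scene','s1');im=cv2.resize(im[210:280,250:340],None,fx=8,fy=8,interpolation=2);cv2.imwrite('pics/s1z.png',im)
E
```

```text
(no output)
```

View pics/t1z.png

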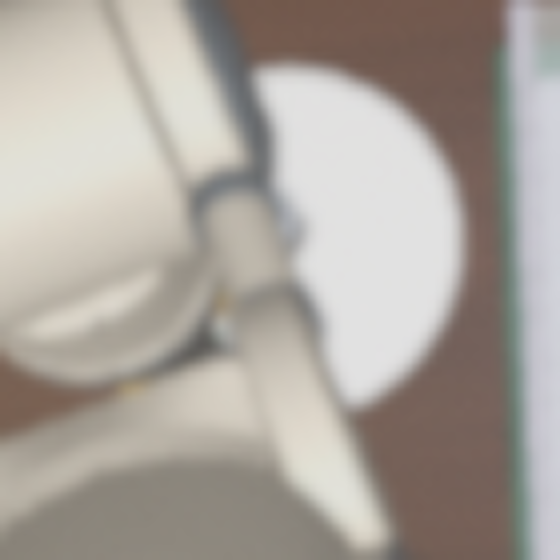

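View pics/s1z.png

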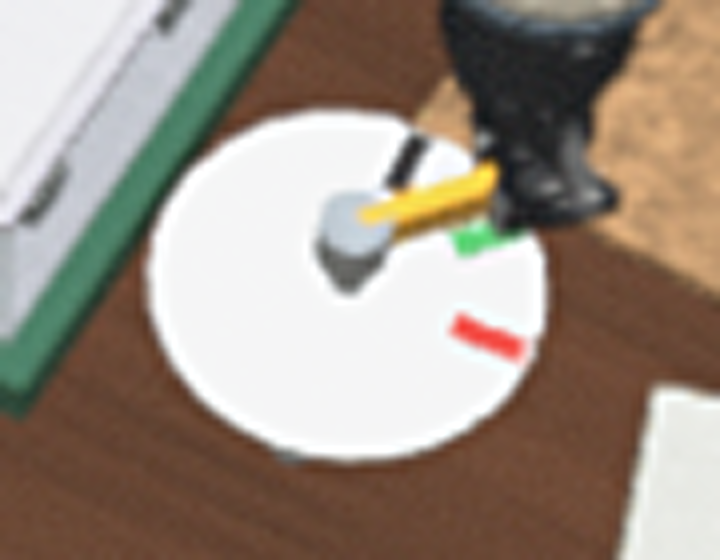

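>>> carry_out(
  increments=[
    {"hand": -1, "dx": 0, "dy": 0, "dz": 0, "rx": 0, "ry": 0, "rz": 0},
    {"hand": -1, "dx": 0, "dy": 0, "dz": 0, "rx": 0, "ry": 0, "rz": 0},
    {"hand": -1, "dx": 0, "dy": 0, "dz": 0, "rx": 0, "ry": 0, "rz": 0},
    {"hand": -1, "dx": 0, "dy": 0, "dz": 50, "rx": 0, "ry": 0, "rz": 0},
    {"hand": -1, "dx": 0, "dy": -10, "dz": 50, "rx": 0, "ry": 0, "rz": 9.5},
    {"hand": -1, "dx": 0, "dy": -10, "dz": 50, "rx": 0, "ry": 0, "rz": 9.5},
    {"hand": -1, "dx": 0, "dy": -20, "dz": 0, "rx": 0, "ry": 0, "rz": 9.5},
    {"hand": -1, "dx": 0, "dy": 0, "dz": 0, "rx": 0, "ry": 0, "rz": 9.5},
  ],
)

```text
time: 5.72
eef_pos: [0.6034, 0.257, 0.2411]
tcp_rot: [0.707, -0.011, 0.012, -0.707]
wrist_force: [-0.2, 0.0, 0.5]
width: 0.0855
```

```bash
python3 - <<'E'
from h import *
im,c=shot('wrist','w3')
E
```

```text
(no output)
```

View pics/w3.png

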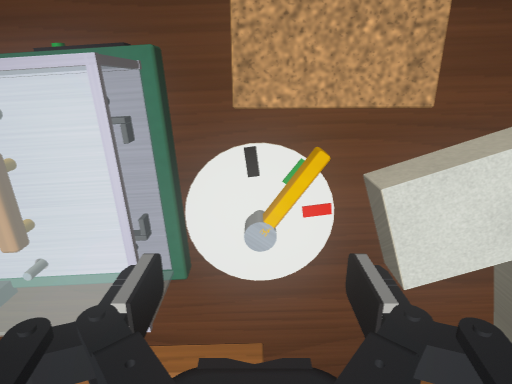

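```bash
python3 - <<'E'
from h import *
c=cam('wrist');im=cv2.imread('pics/w3.png');hs=cv2.cvtColor(im,cv2.COLOR_BGR2HSV)
def ang(mask,z):
    ct=max(cv2.findContours(mask,0,2)[0],key=cv2.contourArea)
    P=np.array([onz('wrist',*p[0],z,c)[:2] for p in ct],np.float32)
    r=cv2.minAreaRect((P*1e4).astype(np.float32));b=cv2.boxPoints(r)/1e4
    e=[b[1]-b[0],b[2]-b[1]];e=max(e,key=np.linalg.norm);return np.array(r[0])/1e4,np.degrees(np.arctan2(e[1],e[0]))%180,np.array(r[1])/1e4
w=np.zeros(hs.shape[:2],np.uint8);w[145:275,190:335]=255
print('lever',ang(cv2.inRange(hs,(18,120,120),(32,255,255))&w,.108))
r=cv2.inRange(hs,(0,150,100),(6,255,255))&w;g=cv2.inRange(hs,(50,120,80),(80,255,255))&w;k=cv2.inRange(hs,(0,0,0),(180,120,60))&w
for n,m in(('r',r),('g',g),('k',k)):
    print(n,ang(m,.0625))
E
```

```text
lever (array([0.60823174, 0.29306589]), np.float32(143.37744), array([0.01721764, 0.08117267]))
r (array([0.64765039, 0.32176929]), np.float32(96.6355), array([0.01186578, 0.02894437]))
g (array([0.60507329, 0.29689426]), np.float32(142.4314), array([0.00438876, 0.02899502]))Traceback (most recent call last):
  File "<stdin>", line 12, in <module>
  File "<stdin>", line 4, in ang
ValueError: max() iterable argument is empty
```

>>> carry_out(
  increments=[
    {"hand": -1, "dx": -25, "dy": -40, "dz": 0, "rx": 0, "ry": 0, "rz": 3.5},
    {"hand": -1, "dx": -25, "dy": -40, "dz": 0, "rx": 0, "ry": 0, "rz": 0},
    {"hand": -1, "dx": -25, "dy": -40, "dz": 0, "rx": 0, "ry": 0, "rz": 0},
    {"hand": -1, "dx": -25, "dy": -40, "dz": 0, "rx": 0, "ry": 0, "rz": 0},
    {"hand": -1, "dx": -25, "dy": -40, "dz": 0, "rx": 0, "ry": 0, "rz": 0},
    {"hand": -1, "dx": -25, "dy": -40, "dz": 0, "rx": 0, "ry": 0, "rz": 0},
    {"hand": -1, "dx": 0, "dy": 0, "dz": 0, "rx": 0, "ry": 0, "rz": 0},
  ],
)

```text
time: 6.65
eef_pos: [0.4517, 0.0165, 0.2404]
tcp_rot: [0.707, 0.006, -0.007, -0.707]
wrist_force: [0.8, 1.2, 0.6]
width: 0.0859
```

```bash
python3 - <<'E'
from h import *
im,c=shot('wrist','w4');s=manip.read_state();print(s['eef_pos'],R.from_quat(s['tcp_rot']).as_matrix().round(3)[:,2])
hs=cv2.cvtColor(im,cv2.COLOR_BGR2HSV);m=cv2.inRange(hs,(3,150,150),(16,255,255))
for ct in cv2.findContours(m,0,2)[0]:
    if cv2.contourArea(ct)>200: r=cv2.minAreaRect(ct);print(r,onz('wrist',*r[0],.118,c))
E
```

```text
[0.45278668 0.01750597 0.24050877] [-0.019  1.    -0.   ]
((254.0, 183.5), (29.0, 38.0), 90.0) [0.44792988 0.01699978 0.118     ]
((199.02626037597656, 141.85800170898438), (17.215185165405273, 88.73286437988281), 19.23067283630371) [ 0.41406123 -0.02726155  0.118     ]
((15.499998092651367, 139.99998474121094), (30.999996185302734, 165.99996948242188), 0.0) [ 0.41521256 -0.17260737  0.118     ]
```

View pics/w4.png

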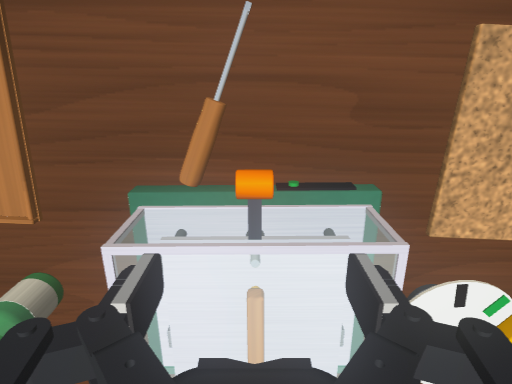

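>>> carry_out(
  increments=[
    {"hand": -1, "dx": -2, "dy": 0, "dz": -48, "rx": 0, "ry": 0, "rz": 0},
    {"hand": -1, "dx": 0, "dy": 0, "dz": -48, "rx": 0, "ry": 0, "rz": 0},
    {"hand": -1, "dx": 0, "dy": 0, "dz": -45, "rx": 0, "ry": 0, "rz": 0},
    {"hand": 1, "dx": 0, "dy": 0, "dz": 0, "rx": 0, "ry": 0, "rz": 0},
    {"hand": 1, "dx": 0, "dy": 0, "dz": 0, "rx": 0, "ry": 0, "rz": 0},
    {"hand": 1, "dx": 0, "dy": 0, "dz": 0, "rx": 0, "ry": 0, "rz": 0},
    {"hand": 1, "dx": 0, "dy": 0, "dz": 0, "rx": 0, "ry": 0, "rz": 0},
  ],
  grip_force=40,
)

```text
time: 7.58
eef_pos: [0.4523, 0.0166, 0.1009]
tcp_rot: [0.708, 0.01, -0.008, -0.706]
wrist_force: [-2.4, -27.6, 3.6]
width: 0.0314
```

>>> carry_out(
  increments=[
    {"hand": 1, "dx": 5, "dy": -0.5, "dz": 20.1, "rx": 0, "ry": 0, "rz": 0},
    {"hand": 1, "dx": 10.1, "dy": 0, "dz": 29.3, "rx": 0, "ry": 0, "rz": 0},
    {"hand": 1, "dx": 18.2, "dy": 0.3, "dz": 37.2, "rx": 0, "ry": 0, "rz": 0},
    {"hand": 1, "dx": 23.2, "dy": 0.5, "dz": 34.3, "rx": 0, "ry": 0, "rz": 0},
  ],
  grip_force=60,
)

```text
time: 8.07
eef_pos: [0.5086, 0.0178, 0.223]
tcp_rot: [0.708, 0.009, -0.007, -0.706]
wrist_force: [19.3, -8.5, -21.6]
width: 0.0309
```

>>> carry_out(
  increments=[
    {"hand": 1, "dx": 28.5, "dy": 0.5, "dz": 30.5, "rx": 0, "ry": 0, "rz": 0},
    {"hand": 1, "dx": 32, "dy": 0.6, "dz": 26.6, "rx": 0, "ry": 0, "rz": 0},
    {"hand": 1, "dx": 35.1, "dy": 0.7, "dz": 21.8, "rx": 0, "ry": 0, "rz": 0},
    {"hand": 1, "dx": 37.8, "dy": 0.7, "dz": 16.8, "rx": 0, "ry": 0, "rz": 0},
    {"hand": 1, "dx": 29.7, "dy": 0.5, "dz": 9, "rx": 0, "ry": 0, "rz": 0},
    {"hand": 1, "dx": 0, "dy": 0, "dz": 0, "rx": 0, "ry": 0, "rz": 0},
  ],
)

```text
time: 8.82
eef_pos: [0.6725, 0.0218, 0.3278]
tcp_rot: [0.707, 0.01, -0.007, -0.707]
wrist_force: [-0.9, 0.4, 8.2]
width: 0.0311
```

>>> carry_out(
  increments=[
    {"hand": -1, "dx": 0, "dy": 0, "dz": 0, "rx": 0, "ry": 0, "rz": 0},
    {"hand": -1, "dx": 0, "dy": 0, "dz": 0, "rx": 0, "ry": 0, "rz": 0},
    {"hand": -1, "dx": 0, "dy": 0, "dz": 0, "rx": 0, "ry": 0, "rz": 0},
    {"hand": -1, "dx": -40, "dy": 0, "dz": 0, "rx": 0, "ry": 0, "rz": 0},
    {"hand": -1, "dx": -60, "dy": 0, "dz": 0, "rx": 0, "ry": 0, "rz": 0},
    {"hand": -1, "dx": -60, "dy": 0, "dz": 0, "rx": 0, "ry": 0, "rz": 0},
    {"hand": -1, "dx": 0, "dy": 0, "dz": 0, "rx": 0, "ry": 0, "rz": 0},
  ],
)

```text
time: 9.7
eef_pos: [0.5064, 0.0219, 0.325]
tcp_rot: [-0.707, -0.008, 0.009, 0.707]
wrist_force: [0.1, -0.1, 0.4]
width: 0.0857
```

```bash
python3 - <<'E'
from h import *
im,c=shot('scene','s2')
im,c=shot('wrist','w5')
E
```

```text
(no output)
```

View pics/s2.png

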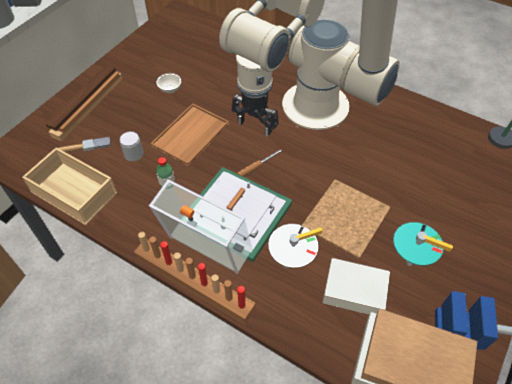

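View pics/w5.png

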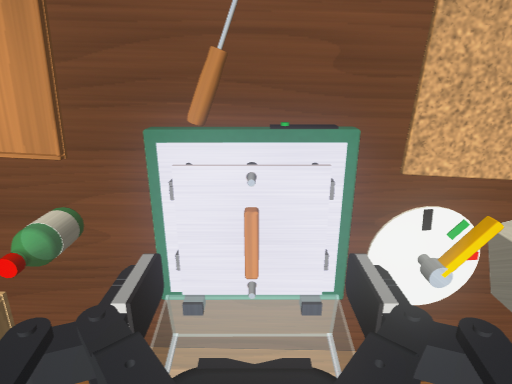

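```bash
python3 - <<'E'
from h import *
c=cam('wrist')
for n,z,ps in(('bar',.103,[(251,208),(251.5,278)]),('pins',.092,[(251.3,181),(252,294)]),('base',.03,[(145,130),(358,130)])):
    P=np.array([onz('wrist',*p,z,c) for p in ps]);print(n,P.round(4).tolist(),P.mean(0).round(4))
im=cv2.imread('pics/w5.png');cv2.imwrite('pics/w5z.png',cv2.resize(im[120:310,140:370],None,fx=3.4,fy=3.1,interpolation=2))
print(manip.read_state()['eef_pos'])
E
```

```text
bar [[0.5696, 0.02, 0.103], [0.6663, 0.0226, 0.103]] [0.6179 0.0213 0.103 ]
pins [[0.5395, 0.0196, 0.092], [0.6988, 0.0239, 0.092]] [0.6191 0.0218 0.092 ]
base [[0.4916, -0.122, 0.03], [0.485, 0.1587, 0.03]] [0.4883 0.0184 0.03  ]
[0.51066528 0.02162821 0.32554604]
```

View pics/w5z.png

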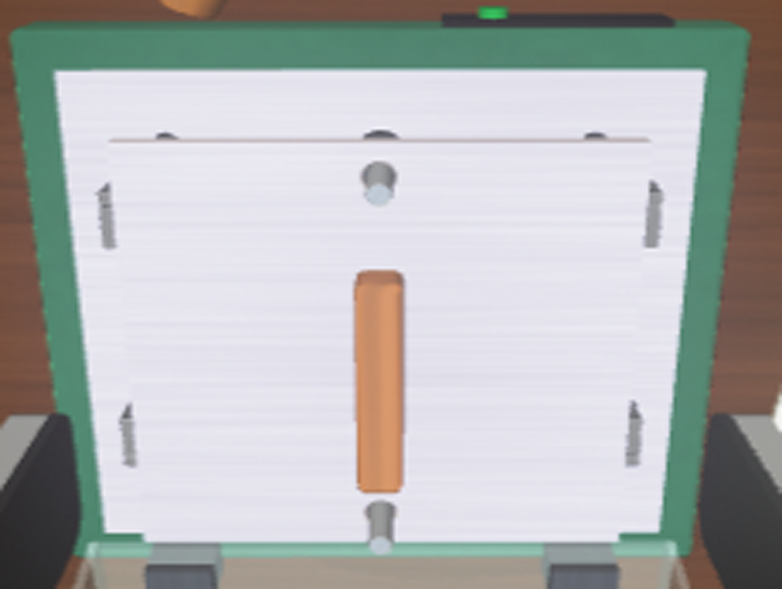

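>>> carry_out(
  increments=[
    {"hand": -1, "dx": 50, "dy": 0, "dz": -30, "rx": 0, "ry": 0, "rz": 0.4},
    {"hand": -1, "dx": 50, "dy": 0, "dz": -30, "rx": 0, "ry": 0, "rz": 0},
    {"hand": -1, "dx": 7, "dy": 0, "dz": -50, "rx": 0, "ry": 0, "rz": 0},
    {"hand": -1, "dx": 0, "dy": 0, "dz": -50, "rx": 0, "ry": 0, "rz": 0},
    {"hand": -1, "dx": 0, "dy": 0, "dz": -30, "rx": 0, "ry": 0, "rz": 0},
    {"hand": -1, "dx": 0, "dy": 0, "dz": 0, "rx": 0, "ry": 0, "rz": 0},
  ],
)

```text
time: 10.55
eef_pos: [0.6175, 0.0216, 0.1325]
tcp_rot: [-0.707, -0.009, 0.012, 0.707]
wrist_force: [-0.1, -0.8, 0.8]
width: 0.0857
```

```bash
python3 - <<'E'
from h import *
im,c=shot('wrist','w6');print(manip.read_state()['eef_pos'],manip.read_state()['tcp_rot'])
im,c=shot('scene','s3')
E
```

```text
[0.61843356 0.02161234 0.13442474] [-0.70699753 -0.01045419  0.01112772  0.70705118]
```

View pics/w6.png

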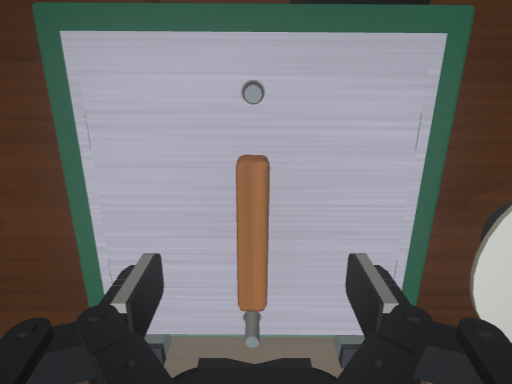

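View pics/s3.png

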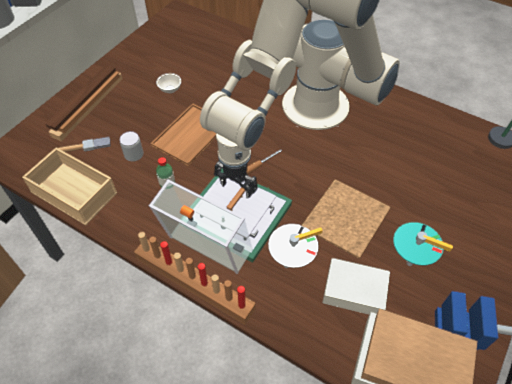

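>>> carry_out(
  increments=[
    {"hand": -1, "dx": 0, "dy": 0, "dz": -25, "rx": 0, "ry": 0, "rz": 0},
    {"hand": -1, "dx": 0, "dy": 0, "dz": -20, "rx": 0, "ry": 0, "rz": 0},
    {"hand": 1, "dx": 0, "dy": 0, "dz": 0, "rx": 0, "ry": 0, "rz": 0},
    {"hand": 1, "dx": 0, "dy": 0, "dz": 0, "rx": 0, "ry": 0, "rz": 0},
    {"hand": 1, "dx": 0, "dy": 0, "dz": 0, "rx": 0, "ry": 0, "rz": 0},
    {"hand": 1, "dx": 0, "dy": 0, "dz": 0, "rx": 0, "ry": 0, "rz": 0},
  ],
  grip_force=80,
)

```text
time: 11.4
eef_pos: [0.6183, 0.0216, 0.0911]
tcp_rot: [0.707, 0.011, -0.01, -0.707]
wrist_force: [-2.0, -2.0, 8.8]
width: 0.0162
```

>>> carry_out(
  increments=[
    {"hand": 1, "dx": 0, "dy": 0, "dz": 10, "rx": 0, "ry": 0, "rz": 0},
    {"hand": 1, "dx": 0, "dy": 0, "dz": 15, "rx": 0, "ry": 0, "rz": 0},
    {"hand": 1, "dx": 0, "dy": 0, "dz": 15, "rx": 0, "ry": 0, "rz": 0},
    {"hand": 1, "dx": 0, "dy": 0, "dz": 15, "rx": 0, "ry": 0, "rz": 0},
    {"hand": 1, "dx": 0, "dy": 0, "dz": 15, "rx": 0, "ry": 0, "rz": 0},
    {"hand": 1, "dx": 0, "dy": 0, "dz": 0, "rx": 0, "ry": 0, "rz": 0},
  ],
)

```text
time: 12.15
eef_pos: [0.6184, 0.0217, 0.1613]
tcp_rot: [0.707, 0.012, -0.01, -0.707]
wrist_force: [-0.3, 0.1, -5.7]
width: 0.0163
```

```bash
python3 - <<'E'
from h import *
im,c=shot('wrist','w7')
im,c=shot('scene','s4');cv2.imwrite('pics/s4z.png',cv2.resize(im[100:290,130:360],None,fx=3.4,fy=3.1,interpolation=2))
E
```

```text
(no output)
```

View pics/s4z.png

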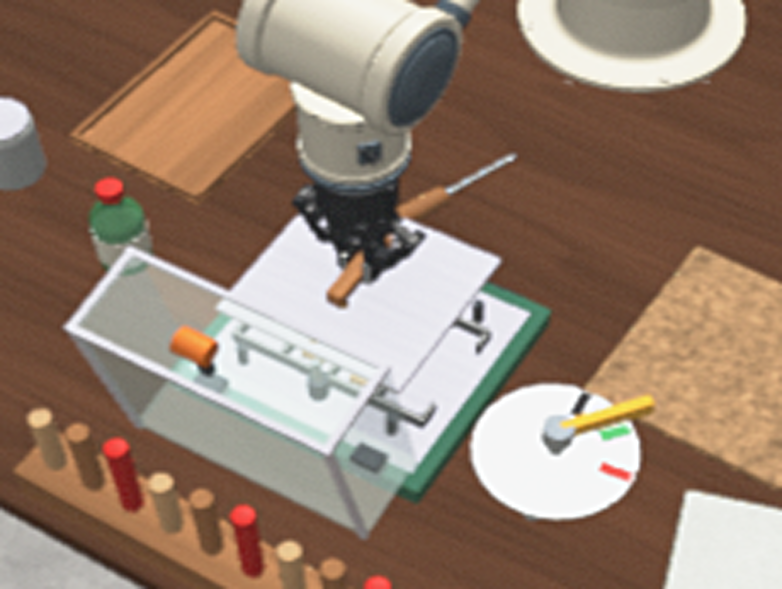

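View pics/w7.png

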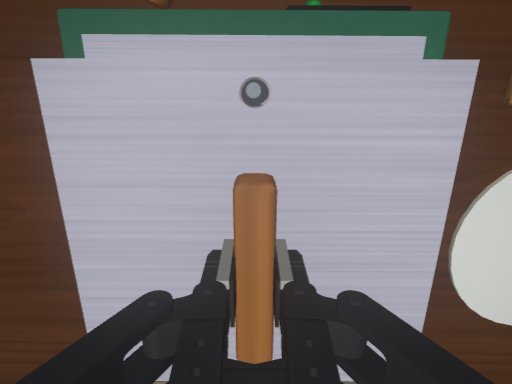

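>>> carry_out(
  increments=[
    {"hand": 1, "dx": 0, "dy": 0, "dz": 20, "rx": 0, "ry": 0, "rz": 0},
    {"hand": 1, "dx": -5, "dy": 10, "dz": 20, "rx": 0, "ry": 0, "rz": 0},
    {"hand": 1, "dx": -15, "dy": 25, "dz": 0, "rx": 0, "ry": 0, "rz": 0},
    {"hand": 1, "dx": -18, "dy": 32, "dz": 0, "rx": 0, "ry": 0, "rz": -0.5},
    {"hand": 1, "dx": -18, "dy": 32, "dz": 0, "rx": 0, "ry": 0, "rz": -0.5},
    {"hand": 1, "dx": -18, "dy": 32, "dz": 0, "rx": 0, "ry": 0, "rz": -0.5},
    {"hand": 1, "dx": -18, "dy": 32, "dz": 0, "rx": 0, "ry": 0, "rz": -0.5},
    {"hand": 1, "dx": -18, "dy": 32, "dz": 0, "rx": 0, "ry": 0, "rz": -0.5},
  ],
)

```text
time: 13.25
eef_pos: [0.5067, 0.2175, 0.1992]
tcp_rot: [0.707, -0.005, 0.004, -0.707]
wrist_force: [0.4, 0.1, -4.4]
width: 0.0164
```

>>> carry_out(
  increments=[
    {"hand": 1, "dx": -18, "dy": 32, "dz": 0, "rx": 0, "ry": 0, "rz": 0},
    {"hand": 1, "dx": -18, "dy": 32, "dz": 0, "rx": 0, "ry": 0, "rz": 0},
    {"hand": 1, "dx": -18, "dy": 32, "dz": 0, "rx": 0, "ry": 0, "rz": 0},
    {"hand": 1, "dx": -15, "dy": 25, "dz": 0, "rx": 0, "ry": 0, "rz": 0},
    {"hand": 1, "dx": -7, "dy": 9, "dz": 0, "rx": 0, "ry": 0, "rz": 0},
    {"hand": 1, "dx": 0, "dy": 0, "dz": 0, "rx": 0, "ry": 0, "rz": 0},
  ],
)

```text
time: 14.0
eef_pos: [0.4313, 0.3466, 0.1994]
tcp_rot: [0.707, -0.005, 0.004, -0.707]
wrist_force: [0.3, -0.4, -4.7]
width: 0.0163
```

```bash
python3 - <<'E'
from h import *
im,c=shot('wrist','w8');print(manip.read_state()['eef_pos'],manip.read_state()['wrist_force'])
im,c=shot('scene','s5')
for p in ((339,180.5),(389.5,208),(305,223)): print(onz('scene',*p,.012))
cv2.imwrite('pics/s5z.png',cv2.resize(im[100:290,180:410],None,fx=3.4,fy=3.1,interpolation=2))
E
```

```text
[0.43183122 0.34619953 0.19958795] [-0.20966895  0.04055068 -4.57026402]
[0.30665732 0.26291405 0.012     ]
[0.32137089 0.46518038 0.012     ]
[0.53181439 0.24585588 0.012     ]
```

View pics/s5z.png

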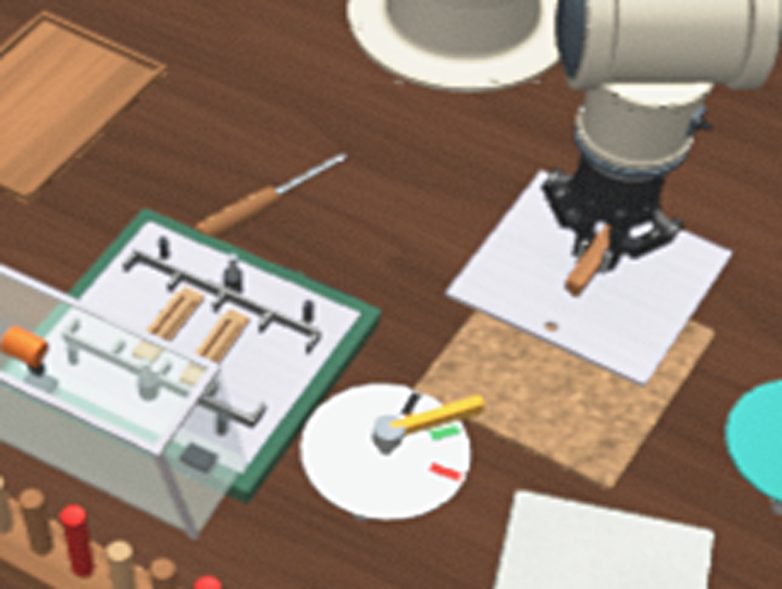

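View pics/w8.png

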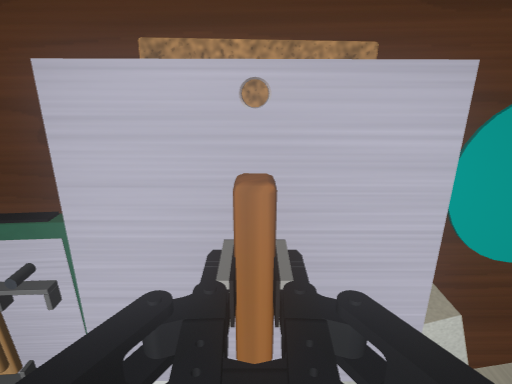

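>>> carry_out(
  increments=[
    {"hand": 1, "dx": 0, "dy": 0, "dz": -35, "rx": 0, "ry": 0, "rz": 0},
    {"hand": 1, "dx": 0, "dy": 0, "dz": -40, "rx": 0, "ry": 0, "rz": 0},
    {"hand": 1, "dx": 0, "dy": 0, "dz": -35, "rx": 0, "ry": 0, "rz": 0},
    {"hand": 1, "dx": 0, "dy": 0, "dz": -25, "rx": 0, "ry": 0, "rz": 0},
    {"hand": 1, "dx": 0, "dy": 0, "dz": -13, "rx": 0, "ry": 0, "rz": 0},
    {"hand": 1, "dx": 0, "dy": 0, "dz": -5, "rx": 0, "ry": 0, "rz": 0},
    {"hand": 1, "dx": 0, "dy": 0, "dz": 0, "rx": 0, "ry": 0, "rz": 0},
  ],
)

```text
time: 14.98
eef_pos: [0.4322, 0.3466, 0.0473]
tcp_rot: [-0.707, 0.005, -0.005, 0.707]
wrist_force: [-0.2, -0.4, -5.2]
width: 0.0167
```

>>> carry_out(
  increments=[
    {"hand": 1, "dx": 0, "dy": 0, "dz": -2, "rx": 0, "ry": 0, "rz": 0},
    {"hand": 1, "dx": 0, "dy": 0, "dz": -1.5, "rx": 0, "ry": 0, "rz": 0},
    {"hand": 1, "dx": 0, "dy": 0, "dz": -1, "rx": 0, "ry": 0, "rz": 0},
    {"hand": 1, "dx": 0, "dy": 0, "dz": 0, "rx": 0, "ry": 0, "rz": 0},
  ],
)

```text
time: 15.48
eef_pos: [0.4319, 0.3468, 0.0431]
tcp_rot: [-0.707, 0.004, -0.005, 0.707]
wrist_force: [-2.7, -1.8, 8.8]
width: 0.0165
```

>>> carry_out(
  increments=[
    {"hand": -1, "dx": 0, "dy": 0, "dz": 0, "rx": 0, "ry": 0, "rz": 0},
    {"hand": -1, "dx": 0, "dy": 0, "dz": 0, "rx": 0, "ry": 0, "rz": 0},
    {"hand": -1, "dx": 0, "dy": 0, "dz": 0, "rx": 0, "ry": 0, "rz": 0},
    {"hand": -1, "dx": 0, "dy": 0, "dz": 40, "rx": 0, "ry": 0, "rz": 0},
    {"hand": -1, "dx": 0, "dy": 0, "dz": 55, "rx": 0, "ry": 0, "rz": 0},
    {"hand": -1, "dx": 0, "dy": -10, "dz": 55, "rx": 0, "ry": 0, "rz": 0},
    {"hand": -1, "dx": 25, "dy": -40, "dz": 30, "rx": 0, "ry": 0, "rz": 0},
    {"hand": -1, "dx": 25, "dy": -50, "dz": 0, "rx": 0, "ry": 0, "rz": 1.2},
  ],
)

```text
time: 16.48
eef_pos: [0.4834, 0.2466, 0.2251]
tcp_rot: [-0.706, -0.005, 0.002, 0.708]
wrist_force: [0.3, -0.5, -1.0]
width: 0.0854
```

>>> carry_out(
  increments=[
    {"hand": -1, "dx": 25, "dy": -50, "dz": 0, "rx": 0, "ry": 0, "rz": 1},
    {"hand": -1, "dx": 25, "dy": -50, "dz": 0, "rx": 0, "ry": 0, "rz": 0},
    {"hand": -1, "dx": 25, "dy": -50, "dz": 0, "rx": 0, "ry": 0, "rz": 0},
    {"hand": -1, "dx": 25, "dy": -50, "dz": 0, "rx": 0, "ry": 0, "rz": 0},
    {"hand": -1, "dx": 15, "dy": -25, "dz": 0, "rx": 0, "ry": 0, "rz": 0},
    {"hand": -1, "dx": 0, "dy": 0, "dz": 0, "rx": 0, "ry": 0, "rz": 0},
  ],
)

```text
time: 17.23
eef_pos: [0.5975, 0.0198, 0.2221]
tcp_rot: [0.707, 0.008, -0.008, -0.707]
wrist_force: [0.1, 0.9, -0.7]
width: 0.0856
```

```bash
python3 - <<'E'
from h import *
im,c=shot('wrist','w9');print(manip.read_state()['eef_pos'],manip.read_state()['tcp_rot'])
im,c=shot('scene','s6')
E
```

```text
[0.59675962 0.02106179 0.22208884] [-0.70699602 -0.0082523   0.00856854  0.70711747]
```

View pics/w9.png

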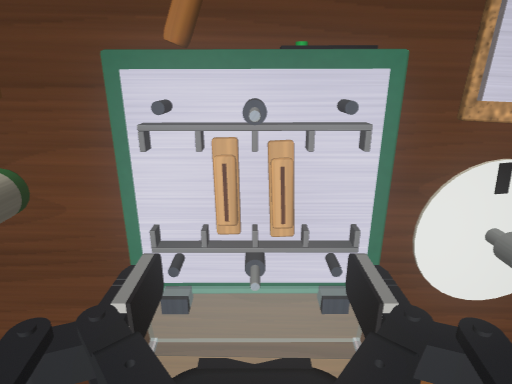

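View pics/s6.png

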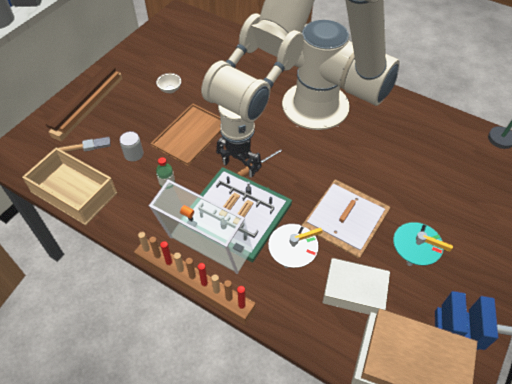

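```bash
cat > br.py <<'E'
from h import *
def bridges(name,z,zt=.042,box=None):
    im=cv2.imread(f'pics/{name}.png');hs=cv2.cvtColor(im,cv2.COLOR_BGR2HSV);c=cam('wrist')
    m=cv2.inRange(hs,(8,70,110),(24,255,255))
    if box: k=np.zeros_like(m);x,y,w,h=box;k[y:y+h,x:x+w]=m[y:y+h,x:x+w];m=k
    m=cv2.morphologyEx(m,3,np.ones((7,7)))
    for ct in cv2.findContours(m,0,2)[0]:
        if cv2.contourArea(ct)<800: continue
        P=np.array([onz('wrist',*p[0],zt,c)[:2] for p in ct],np.float32)
        r=cv2.minAreaRect(P*1000);b=cv2.boxPoints(r);e=max([b[1]-b[0],b[2]-b[1]],key=np.linalg.norm);a=np.degrees(np.arctan2(e[1],e[0]))%180
        print('c mm',np.round(r[0],1),'size',np.round(r[1],1),'ang',round(a,1),cv2.boundingRect(ct))
E
python3 -c "
from br import *
bridges('w9',0,.045,(140,120,230,130))
c=cam('wrist');print([onz('wrist',*p,.092,c).round(4) for p in((254.5,115),(255,284))])
t=[(346,202),(398,202),(402,277.5),(349.5,277.5)]
s=cv2.imread('pics/scene0.png');cv2.imwrite('pics/s0t.png',cv2.resize(s[95:170,140:240],None,fx=8,fy=8,interpolation=2))
"
```

```text
c mm [616.6  50.3] size [102.9  24.6] ang 3.7 (268, 140, 26, 97)
c mm [614.9  -5. ] size [102.1  24.8] ang 2.4 (212, 137, 28, 97)
[array([0.5379, 0.0215, 0.092 ]), array([0.6956, 0.0259, 0.092 ])]
```

View pics/s0t.png

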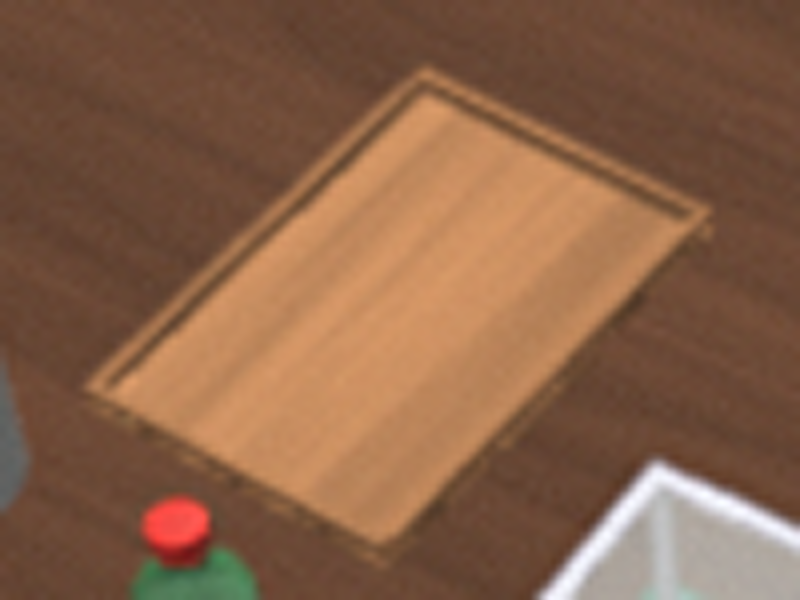

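>>> carry_out(
  increments=[
    {"hand": 0.06, "dx": 18, "dy": -26, "dz": -20, "rx": 0, "ry": 0, "rz": 1.2},
    {"hand": 0.06, "dx": 0, "dy": 0, "dz": -45, "rx": 0, "ry": 0, "rz": 0},
    {"hand": 0.06, "dx": 0, "dy": 0, "dz": -35, "rx": 0, "ry": 0, "rz": 0},
    {"hand": 0.06, "dx": 0, "dy": 0, "dz": 0, "rx": 0, "ry": 0, "rz": 0},
  ],
  grip_force=40,
)

```text
time: 17.82
eef_pos: [0.6128, -0.0031, 0.1205]
tcp_rot: [-0.707, -0.015, 0.019, 0.707]
wrist_force: [0.6, -0.0, 1.8]
width: 0.0405
```

```bash
python3 - <<'E'
from h import *
im,c=shot('wrist','w10');print(manip.read_state()['eef_pos'],manip.read_state()['tcp_rot'],manip.read_state()['width'])
q=np.array([onz('scene',*p,.018)[:2] for p in((193.1,103.5),(228.8,121.3),(188.1,163.8),(151.9,143.5))]);print(q,q.mean(0))
E
```

```text
[ 0.61404459 -0.00334955  0.12230359] [-0.70681091 -0.01611777  0.01739719  0.70700488] 0.04000790160289048
[[ 0.27296521 -0.41106068]
 [ 0.27850047 -0.23378953]
 [ 0.53757872 -0.24035699]
 [ 0.53056336 -0.41535862]] [ 0.40490194 -0.32514145]
```

View pics/w10.png

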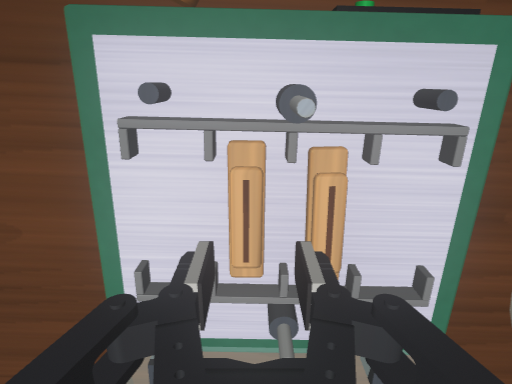

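```bash
python3 - <<'E'
from br import *
bridges('w10',0,.042,(215,130,150,160))
c=cam('wrist')
for v in (160,180,220,260):
    im=cv2.imread('pics/w10.png');hs=cv2.cvtColor(im,cv2.COLOR_BGR2HSV);m=cv2.inRange(hs,(8,70,110),(24,255,255))
    r=np.nonzero(m[v,215:280])[0]+215;print(v,r.min(),r.max(),[onz('wrist',u,v,.054 if v>190 else .042,c)[:2].round(4) for u in(r.min(),r.max())])
E
```

```text
c mm [620.1  48.6] size [103.2  27.4] ang 3.8 (306, 146, 42, 134)
c mm [619.6  -8.1] size [103.9  25.2] ang 2.2 (228, 141, 38, 136)
160 228 264 [array([ 0.5812, -0.0218]), array([0.58  , 0.0025])]
180 228 264 [array([ 0.5953, -0.0215]), array([0.5941, 0.0033])]
220 229 263 [array([ 0.6199, -0.0194]), array([0.6188, 0.0036])]
260 230 262 [array([ 0.6508, -0.018 ]), array([0.6497, 0.0047])]
```

>>> carry_out(
  increments=[
    {"hand": 0.06, "dx": 4, "dy": -5, "dz": -20, "rx": 0, "ry": 0, "rz": 0},
    {"hand": 0.06, "dx": 0, "dy": 0, "dz": -30, "rx": 0, "ry": 0, "rz": 0},
    {"hand": 0.06, "dx": 0, "dy": 0, "dz": -29, "rx": 0, "ry": 0, "rz": 0},
    {"hand": 0.06, "dx": 0, "dy": 0, "dz": 0, "rx": 0, "ry": 0, "rz": 0},
  ],
)

```text
time: 18.38
eef_pos: [0.6181, -0.0092, 0.0423]
tcp_rot: [-0.707, -0.016, 0.017, 0.707]
wrist_force: [-0.4, -0.0, 0.8]
width: 0.04
```

>>> carry_out(
  increments=[
    {"hand": 1, "dx": 0, "dy": 0, "dz": 0, "rx": 0, "ry": 0, "rz": 0},
    {"hand": 1, "dx": 0, "dy": 0, "dz": 0, "rx": 0, "ry": 0, "rz": 0},
    {"hand": 1, "dx": 0, "dy": 0, "dz": 0, "rx": 0, "ry": 0, "rz": 0},
  ],
)

```text
time: 18.75
eef_pos: [0.6195, -0.0094, 0.0447]
tcp_rot: [0.707, 0.017, -0.016, -0.707]
wrist_force: [-0.8, 0.2, 8.7]
width: 0.0246
```

>>> carry_out(
  increments=[
    {"hand": 1, "dx": 0, "dy": 0, "dz": 15, "rx": 0, "ry": 0, "rz": 0},
    {"hand": 1, "dx": 0, "dy": 0, "dz": 40, "rx": 0, "ry": 0, "rz": 0},
    {"hand": 1, "dx": 0, "dy": 0, "dz": 50, "rx": 0, "ry": 0, "rz": 0},
    {"hand": 1, "dx": 0, "dy": 0, "dz": 50, "rx": 0, "ry": 0, "rz": 0},
    {"hand": 1, "dx": 0, "dy": 0, "dz": 0, "rx": 0, "ry": 0, "rz": 0},
  ],
  grip_force=60,
)

```text
time: 19.38
eef_pos: [0.6207, -0.0095, 0.2035]
tcp_rot: [0.707, 0.019, -0.014, -0.707]
wrist_force: [0.7, -0.1, 0.1]
width: 0.0243
```

```bash
python3 - <<'E'
from h import *
im,c=shot('wrist','w11');print(manip.read_state()['eef_pos'],manip.read_state()['width'])
E
```

```text
[ 0.61952987 -0.00942634  0.20102459] 0.02386049916783296
```

View pics/w11.png

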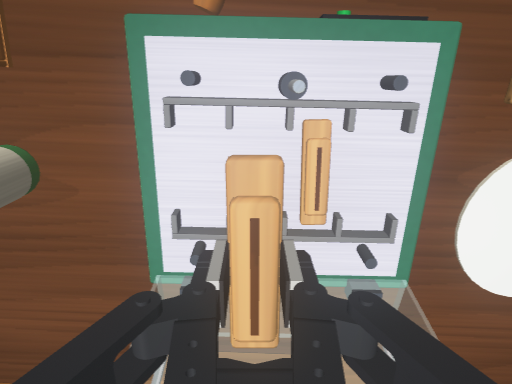

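>>> carry_out(
  increments=[
    {"hand": 1, "dx": -12, "dy": -20, "dz": 0, "rx": 0, "ry": 0, "rz": 0},
    {"hand": 1, "dx": -24, "dy": -40, "dz": 0, "rx": 0, "ry": 0, "rz": -1},
    {"hand": 1, "dx": -24, "dy": -40, "dz": 0, "rx": 0, "ry": 0, "rz": -1},
    {"hand": 1, "dx": -24, "dy": -40, "dz": 0, "rx": 0, "ry": 0, "rz": -1},
    {"hand": 1, "dx": -24, "dy": -40, "dz": 0, "rx": 0, "ry": 0, "rz": -1},
    {"hand": 1, "dx": -24, "dy": -40, "dz": 0, "rx": 0, "ry": 0, "rz": 0},
    {"hand": 1, "dx": -24, "dy": -40, "dz": 0, "rx": 0, "ry": 0, "rz": 0},
    {"hand": 1, "dx": -24, "dy": -40, "dz": 0, "rx": 0, "ry": 0, "rz": 0},
  ],
)

```text
time: 20.42
eef_pos: [0.4364, -0.3105, 0.1974]
tcp_rot: [-0.707, 0.009, -0.008, 0.708]
wrist_force: [0.7, -0.4, -0.7]
width: 0.0241
```

>>> carry_out(
  increments=[
    {"hand": 1, "dx": -24, "dy": -40, "dz": 0, "rx": 0, "ry": 0, "rz": 0},
    {"hand": 1, "dx": -12, "dy": -22, "dz": 0, "rx": 0, "ry": 0, "rz": 0},
    {"hand": 1, "dx": 0, "dy": 0, "dz": 0, "rx": 0, "ry": 0, "rz": 0},
  ],
)

```text
time: 20.8
eef_pos: [0.4006, -0.3725, 0.1974]
tcp_rot: [-0.707, 0.01, -0.009, 0.708]
wrist_force: [-0.2, 0.9, 0.7]
width: 0.0238
```

```bash
python3 - <<'E'
from h import *
im,c=shot('wrist','w12');print(manip.read_state()['eef_pos'],manip.read_state()['width'])
E
```

```text
[ 0.40127268 -0.371522    0.19746625] 0.023814751744143405
```

View pics/w12.png

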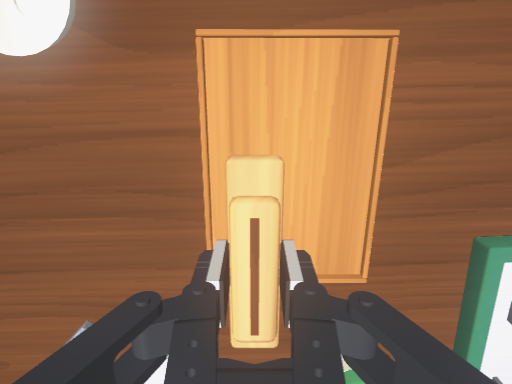

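```bash
python3 - <<'E'
from h import *
c=cam('wrist');q=np.array([onz('wrist',*p,.018,c)[:2] for p in((196,31),(398,31),(369,282),(207,282))]);print(q.round(4),q.mean(0))
E
```

```text
[[ 0.2743 -0.4182]
 [ 0.2788 -0.2414]
 [ 0.5356 -0.2439]
 [ 0.5307 -0.4272]] [ 0.40486185 -0.3326867 ]
```

>>> carry_out(
  increments=[
    {"hand": 1, "dx": 4, "dy": 0, "dz": -45, "rx": 0, "ry": 0, "rz": 0},
    {"hand": 1, "dx": 0, "dy": 0, "dz": -50, "rx": 0, "ry": 0, "rz": 0},
    {"hand": 1, "dx": 0, "dy": 0, "dz": -45, "rx": 0, "ry": 0, "rz": 0},
    {"hand": 1, "dx": 0, "dy": 0, "dz": -25, "rx": 0, "ry": 0, "rz": 0},
    {"hand": 1, "dx": 0, "dy": 0, "dz": -8, "rx": 0, "ry": 0, "rz": 0},
    {"hand": 1, "dx": 0, "dy": 0, "dz": 0, "rx": 0, "ry": 0, "rz": 0},
  ],
)

```text
time: 21.6
eef_pos: [0.4068, -0.3709, 0.0255]
tcp_rot: [-0.707, 0.008, -0.008, 0.707]
wrist_force: [-0.4, -0.5, -0.2]
width: 0.0239
```

>>> carry_out(
  increments=[
    {"hand": 1, "dx": 0, "dy": 0, "dz": -2.5, "rx": 0, "ry": 0, "rz": 0},
    {"hand": 1, "dx": 0, "dy": 0, "dz": -1.5, "rx": 0, "ry": 0, "rz": 0},
    {"hand": 1, "dx": 0, "dy": 0, "dz": 0, "rx": 0, "ry": 0, "rz": 0},
  ],
)

```text
time: 21.98
eef_pos: [0.4068, -0.3715, 0.0217]
tcp_rot: [0.707, -0.008, 0.008, -0.707]
wrist_force: [0.1, -0.1, 0.1]
width: 0.0239
```

>>> carry_out(
  increments=[
    {"hand": 1, "dx": 0, "dy": 0, "dz": -1.5, "rx": 0, "ry": 0, "rz": 0},
    {"hand": 0.06, "dx": 0, "dy": 0, "dz": 0, "rx": 0, "ry": 0, "rz": 0},
    {"hand": 0.06, "dx": 0, "dy": 0, "dz": 0, "rx": 0, "ry": 0, "rz": 0},
    {"hand": 0.06, "dx": 0, "dy": 0, "dz": 30, "rx": 0, "ry": 0, "rz": 0},
    {"hand": 0.06, "dx": 0, "dy": 0, "dz": 50, "rx": 0, "ry": 0, "rz": 0},
    {"hand": 0.06, "dx": 0, "dy": 0, "dz": 50, "rx": 0, "ry": 0, "rz": 0},
    {"hand": 0.06, "dx": 0, "dy": 0, "dz": 50, "rx": 0, "ry": 0, "rz": 0},
    {"hand": 0.06, "dx": 0, "dy": 0, "dz": 0, "rx": 0, "ry": 0, "rz": 0},
  ],
)

```text
time: 22.98
eef_pos: [0.408, -0.3727, 0.2035]
tcp_rot: [0.709, -0.007, 0.01, -0.705]
wrist_force: [0.2, 0.0, -0.6]
width: 0.0401
```

```bash
python3 - <<'E'
from h import *
im,c=shot('wrist','w13');print(manip.read_state()['eef_pos'],manip.read_state()['width'])
E
```

```text
[ 0.40725407 -0.37190341  0.20140241] 0.040093691685698755
```

View pics/w13.png

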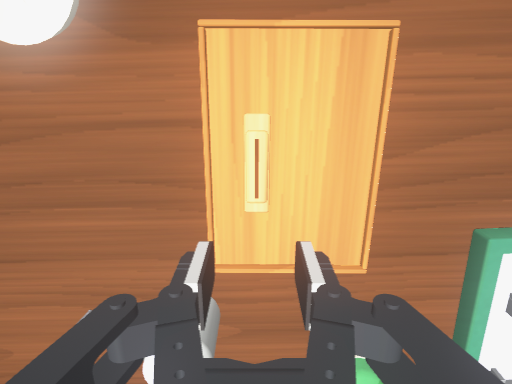

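>>> carry_out(
  increments=[
    {"hand": 0.06, "dx": 21, "dy": 46, "dz": 0, "rx": 0, "ry": 0, "rz": 1},
    {"hand": 0.06, "dx": 21, "dy": 46, "dz": 0, "rx": 0, "ry": 0, "rz": 1},
    {"hand": 0.06, "dx": 21, "dy": 46, "dz": 0, "rx": 0, "ry": 0, "rz": 1},
    {"hand": 0.06, "dx": 21, "dy": 46, "dz": 0, "rx": 0, "ry": 0, "rz": 1},
    {"hand": 0.06, "dx": 21, "dy": 46, "dz": 0, "rx": 0, "ry": 0, "rz": 1},
    {"hand": 0.06, "dx": 21, "dy": 46, "dz": 0, "rx": 0, "ry": 0, "rz": 0},
    {"hand": 0.06, "dx": 21, "dy": 46, "dz": 0, "rx": 0, "ry": 0, "rz": 0},
  ],
)

```text
time: 23.9
eef_pos: [0.5536, -0.0476, 0.1985]
tcp_rot: [-0.707, -0.022, 0.023, 0.707]
wrist_force: [0.1, -0.6, -0.4]
width: 0.0404
```

>>> carry_out(
  increments=[
    {"hand": 0.06, "dx": 30, "dy": 46, "dz": -20, "rx": 0, "ry": 0, "rz": 0},
    {"hand": 0.06, "dx": 26, "dy": 50, "dz": -40, "rx": 0, "ry": 0, "rz": 0},
    {"hand": 0.06, "dx": 0, "dy": 0, "dz": 0, "rx": 0, "ry": 0, "rz": 0},
  ],
)

```text
time: 24.28
eef_pos: [0.606, 0.0448, 0.1394]
tcp_rot: [-0.706, -0.022, 0.026, 0.707]
wrist_force: [-0.2, -0.6, 0.5]
width: 0.0399
```

```bash
python3 - <<'E'
from br import *
im,c=shot('wrist','w14');s=manip.read_state();print(s['eef_pos'],R.from_quat(s['tcp_rot']).as_matrix()[:,2].round(3))
bridges('w14',0,.042,(150,100,200,180))
E
```

```text
[0.60606586 0.04313041 0.1409854 ] [-0.066  0.998  0.   ]
c mm [619.8  47. ] size [104.8  25.1] ang 3.7 (241, 148, 34, 126)
```

View pics/w14.png

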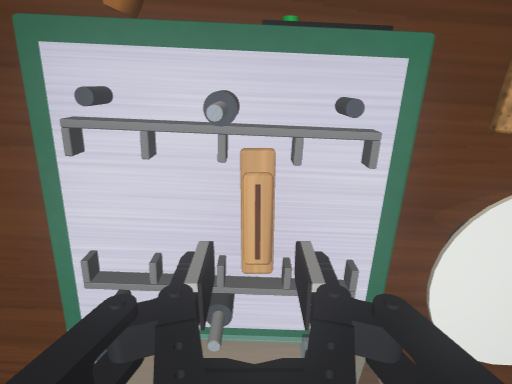

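>>> carry_out(
  increments=[
    {"hand": 0.06, "dx": 13, "dy": 3.5, "dz": -30, "rx": 0, "ry": 0, "rz": 0},
    {"hand": 0.06, "dx": 0, "dy": 0, "dz": -35, "rx": 0, "ry": 0, "rz": 0},
    {"hand": 0.06, "dx": 0, "dy": 0, "dz": -32, "rx": 0, "ry": 0, "rz": 0},
    {"hand": 0.06, "dx": 0, "dy": 0, "dz": 0, "rx": 0, "ry": 0, "rz": 0},
    {"hand": 1, "dx": 0, "dy": 0, "dz": 0, "rx": 0, "ry": 0, "rz": 0},
    {"hand": 1, "dx": 0, "dy": 0, "dz": 0, "rx": 0, "ry": 0, "rz": 0},
    {"hand": 1, "dx": 0, "dy": 0, "dz": 0, "rx": 0, "ry": 0, "rz": 0},
  ],
)

```text
time: 25.2
eef_pos: [0.6209, 0.0452, 0.048]
tcp_rot: [0.707, 0.023, -0.022, -0.707]
wrist_force: [-1.5, -1.0, 10.3]
width: 0.0234
```

>>> carry_out(
  increments=[
    {"hand": 1, "dx": 0, "dy": 0, "dz": 15, "rx": 0, "ry": 0, "rz": 0},
    {"hand": 1, "dx": 0, "dy": 0, "dz": 40, "rx": 0, "ry": 0, "rz": 0},
    {"hand": 1, "dx": 0, "dy": 0, "dz": 50, "rx": 0, "ry": 0, "rz": 0},
    {"hand": 1, "dx": 0, "dy": 0, "dz": 50, "rx": 0, "ry": 0, "rz": 0},
    {"hand": 1, "dx": 0, "dy": 0, "dz": 0, "rx": 0, "ry": 0, "rz": 0},
  ],
)

```text
time: 25.82
eef_pos: [0.6223, 0.0454, 0.207]
tcp_rot: [0.707, 0.025, -0.02, -0.707]
wrist_force: [0.1, 0.7, -0.7]
width: 0.024
```

```bash
python3 - <<'E'
from h import *
im,c=shot('wrist','w15');print(manip.read_state()['eef_pos'],manip.read_state()['width'])
E
```

```text
[0.62106708 0.0454344  0.20438918] 0.02335283448971448
```

View pics/w15.png

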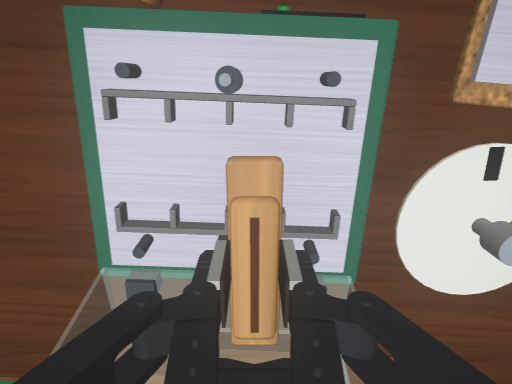

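>>> carry_out(
  increments=[
    {"hand": 1, "dx": -12, "dy": -19, "dz": 0, "rx": 0, "ry": 0, "rz": 0},
    {"hand": 1, "dx": -24, "dy": -37, "dz": 0, "rx": 0, "ry": 0, "rz": -1},
    {"hand": 1, "dx": -24, "dy": -37, "dz": 0, "rx": 0, "ry": 0, "rz": -1},
    {"hand": 1, "dx": -24, "dy": -37, "dz": 0, "rx": 0, "ry": 0, "rz": -1},
    {"hand": 1, "dx": -24, "dy": -37, "dz": 0, "rx": 0, "ry": 0, "rz": -1},
    {"hand": 1, "dx": -24, "dy": -37, "dz": 0, "rx": 0, "ry": 0, "rz": -1},
    {"hand": 1, "dx": -24, "dy": -37, "dz": 0, "rx": 0, "ry": 0, "rz": 0},
    {"hand": 1, "dx": -24, "dy": -37, "dz": 0, "rx": 0, "ry": 0, "rz": 0},
  ],
)

```text
time: 26.88
eef_pos: [0.438, -0.2336, 0.2008]
tcp_rot: [-0.707, 0.009, -0.008, 0.707]
wrist_force: [0.5, -0.9, 0.3]
width: 0.0239
```

>>> carry_out(
  increments=[
    {"hand": 1, "dx": -24, "dy": -37, "dz": 0, "rx": 0, "ry": 0, "rz": 0},
    {"hand": 1, "dx": -10, "dy": -20, "dz": 0, "rx": 0, "ry": 0, "rz": 0},
    {"hand": 1, "dx": 0, "dy": 0, "dz": 0, "rx": 0, "ry": 0, "rz": 0},
  ],
)

```text
time: 27.25
eef_pos: [0.4045, -0.2905, 0.2009]
tcp_rot: [-0.707, 0.01, -0.009, 0.707]
wrist_force: [1.3, -0.6, -0.2]
width: 0.0232
```

```bash
python3 - <<'E'
from h import *
im,c=shot('wrist','w16');print(manip.read_state()['eef_pos'],manip.read_state()['width'])
E
```

```text
[ 0.40504064 -0.28964629  0.20095872] 0.02361882706401174
```

View pics/w16.png

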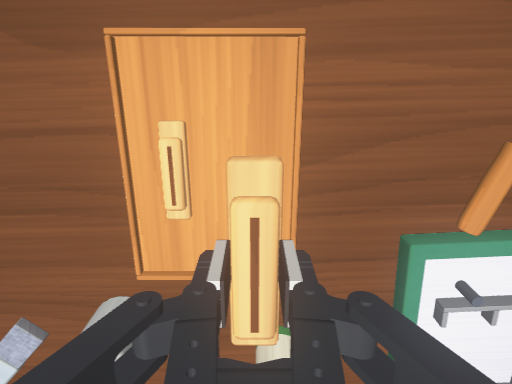

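>>> carry_out(
  increments=[
    {"hand": 1, "dx": 0, "dy": 0, "dz": -45, "rx": 0, "ry": 0, "rz": 0},
    {"hand": 1, "dx": 0, "dy": 0, "dz": -50, "rx": 0, "ry": 0, "rz": 0},
    {"hand": 1, "dx": 0, "dy": 0, "dz": -45, "rx": 0, "ry": 0, "rz": 0},
    {"hand": 1, "dx": 0, "dy": 0, "dz": -25, "rx": 0, "ry": 0, "rz": 0},
    {"hand": 1, "dx": 0, "dy": 0, "dz": -8, "rx": 0, "ry": 0, "rz": 0},
    {"hand": 1, "dx": 0, "dy": 0, "dz": -3, "rx": 0, "ry": 0, "rz": 0},
    {"hand": 1, "dx": 0, "dy": 0, "dz": 0, "rx": 0, "ry": 0, "rz": 0},
  ],
)

```text
time: 28.18
eef_pos: [0.4066, -0.2897, 0.0264]
tcp_rot: [0.707, -0.008, 0.009, -0.707]
wrist_force: [-0.1, 0.2, 0.3]
width: 0.0235
```

>>> carry_out(
  increments=[
    {"hand": 1, "dx": 0, "dy": 0, "dz": -2.5, "rx": 0, "ry": 0, "rz": 0},
    {"hand": 1, "dx": 0, "dy": 0, "dz": -1.5, "rx": 0, "ry": 0, "rz": 0},
    {"hand": 1, "dx": 0, "dy": 0, "dz": 0, "rx": 0, "ry": 0, "rz": 0},
  ],
)

```text
time: 28.55
eef_pos: [0.4067, -0.29, 0.0238]
tcp_rot: [0.708, -0.008, 0.009, -0.706]
wrist_force: [-4.6, 5.4, 43.9]
width: 0.0232
```

>>> carry_out(
  increments=[
    {"hand": 0.06, "dx": 0, "dy": 0, "dz": 1, "rx": 0, "ry": 0, "rz": 0},
    {"hand": 0.06, "dx": 0, "dy": 0, "dz": 0, "rx": 0, "ry": 0, "rz": 0},
    {"hand": 0.06, "dx": 0, "dy": 0, "dz": 30, "rx": 0, "ry": 0, "rz": 0},
    {"hand": 0.06, "dx": 0, "dy": 0, "dz": 50, "rx": 0, "ry": 0, "rz": 0},
    {"hand": 0.06, "dx": 0, "dy": 0, "dz": 50, "rx": 0, "ry": 0, "rz": 0},
    {"hand": 0.06, "dx": 0, "dy": 0, "dz": 50, "rx": 0, "ry": 0, "rz": 0},
    {"hand": 0.06, "dx": 0, "dy": 0, "dz": 0, "rx": 0, "ry": 0, "rz": 0},
  ],
)

```text
time: 29.42
eef_pos: [0.4076, -0.2908, 0.2061]
tcp_rot: [0.709, -0.007, 0.01, -0.706]
wrist_force: [0.3, -0.3, -0.7]
width: 0.0398
```

```bash
python3 - <<'E'
from br import *
im,c=shot('wrist','w17');print(manip.read_state()['eef_pos'],manip.read_state()['width'])
im,c=shot('scene','s7')
im,c=shot('top','t7')
cv2.imwrite('pics/t7z.png',cv2.resize(im[90:290,130:420],None,fx=2.75,fy=2.75,interpolation=2))
E
```

```text
[ 0.40680148 -0.29014901  0.20413488] 0.040235693218264756
```

View pics/w17.png

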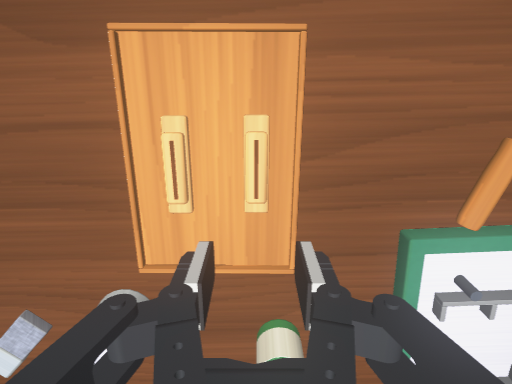

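View pics/s7.png

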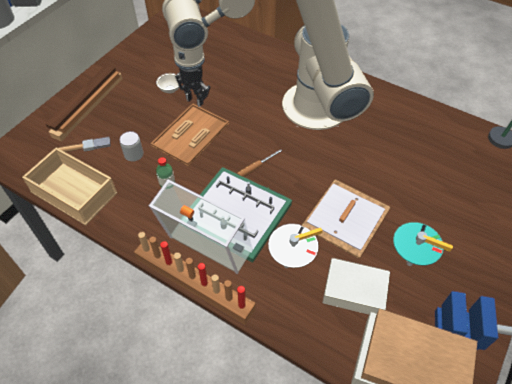

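View pics/t7z.png

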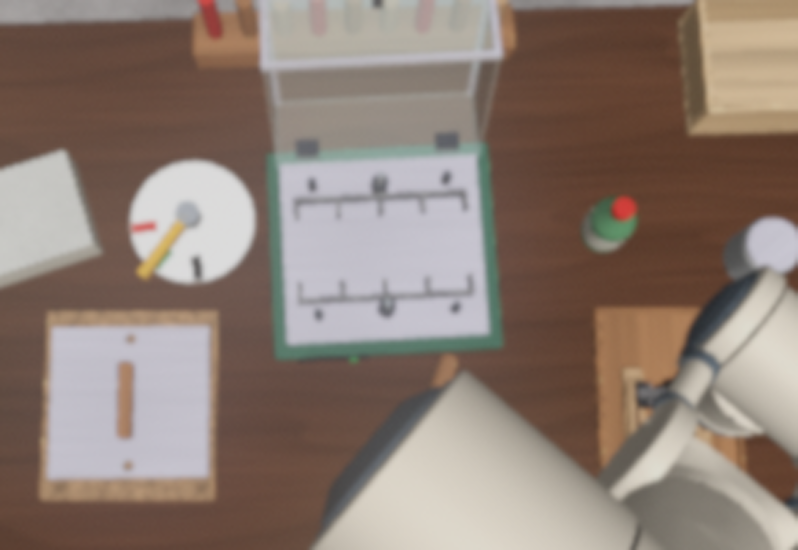

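>>> carry_out(
  increments=[
    {"hand": -1, "dx": 10, "dy": 30, "dz": 20, "rx": 0, "ry": 0, "rz": 0},
    {"hand": -1, "dx": 16, "dy": 50, "dz": 16, "rx": 0, "ry": 0, "rz": 0},
    {"hand": -1, "dx": 16, "dy": 50, "dz": 0, "rx": 0, "ry": 0, "rz": 0},
    {"hand": -1, "dx": 16, "dy": 50, "dz": 0, "rx": 0, "ry": 0, "rz": 0},
    {"hand": -1, "dx": 16, "dy": 50, "dz": 0, "rx": 0, "ry": 0, "rz": 0},
    {"hand": -1, "dx": 16, "dy": 50, "dz": 0, "rx": 0, "ry": 0, "rz": 0},
    {"hand": -1, "dx": 16, "dy": 50, "dz": 0, "rx": 0, "ry": 0, "rz": 0},
  ],
  grip_force=30,
)

```text
time: 30.45
eef_pos: [0.512, 0.0421, 0.2372]
tcp_rot: [0.707, -0.009, 0.007, -0.707]
wrist_force: [0.5, 0.1, -0.2]
width: 0.0852
```

>>> carry_out(
  increments=[
    {"hand": -1, "dx": 16, "dy": 50, "dz": 0, "rx": 0, "ry": 0, "rz": 0},
    {"hand": -1, "dx": 16, "dy": 50, "dz": 0, "rx": 0, "ry": 0, "rz": 0},
    {"hand": -1, "dx": 16, "dy": 50, "dz": 0, "rx": 0, "ry": 0, "rz": 0},
    {"hand": -1, "dx": 16, "dy": 50, "dz": 0, "rx": 0, "ry": 0, "rz": 0},
    {"hand": -1, "dx": 16, "dy": 40, "dz": 0, "rx": 0, "ry": 0, "rz": 0},
    {"hand": -1, "dx": 10, "dy": 0, "dz": 0, "rx": 0, "ry": 0, "rz": 0},
    {"hand": -1, "dx": 0, "dy": 0, "dz": 0, "rx": 0, "ry": 0, "rz": 0},
  ],
)

```text
time: 31.32
eef_pos: [0.6022, 0.2798, 0.237]
tcp_rot: [0.707, -0.009, 0.008, -0.707]
wrist_force: [-0.5, 0.6, 0.1]
width: 0.0854
```

```bash
cat > valve.py <<'E'
from h import *
def valve(name):
    im,c=shot('wrist',name);hs=cv2.cvtColor(im,cv2.COLOR_BGR2HSV);s=manip.read_state()
    print(s['eef_pos'].round(4),'zang',np.degrees(np.arctan2(*R.from_quat(s['tcp_rot']).as_matrix()[[1,0],2])))
    def ang(mask,z,n):
        cts=cv2.findContours(mask,0,2)[0]
        if not cts: print(n,'none');return
        ct=max(cts,key=cv2.contourArea)
        P=np.array([onz('wrist',*p[0],z,c)[:2] for p in ct],np.float32)
        r=cv2.minAreaRect(P*1000);b=cv2.boxPoints(r);e=max([b[1]-b[0],b[2]-b[1]],key=np.linalg.norm)
        print(n,np.round(r[0],1),'ang',np.degrees(np.arctan2(e[1],e[0]))%180,np.round(r[1],1))
    ang(cv2.inRange(hs,(18,120,120),(32,255,255)),.108,'lever')
    ang(cv2.inRange(hs,(0,150,100),(6,255,255)),.0625,'red')
    ang(cv2.inRange(hs,(50,120,80),(75,255,255)),.0625,'green')
E
python3 -c "
from valve import *
valve('w18')"
```

```text
[0.6019 0.2794 0.2374] zang 88.6109308572287
lever [613.3 289.6] ang 142.31902 [16.2 93.6]
red [648.7 321. ] ang 95.60172 [11.9 29. ]
green [605.3 295.7] ang 142.45036 [ 2.9 28.8]
```

View pics/w18.png

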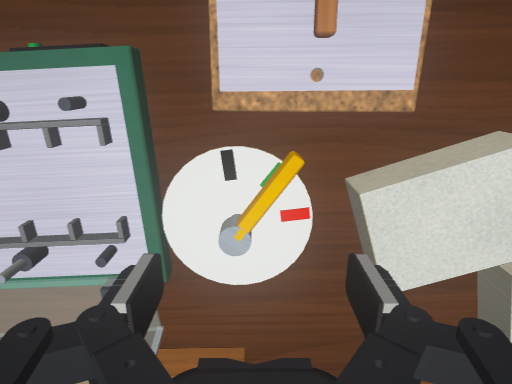

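```bash
python3 - <<'E'
from h import *
# corner of block nearest the valve: wrist and top, scene
c=cam('wrist')
# top-face corner near (wrist 348,182)?; top0 (157,145)->; scene0
t=cv2.imread('pics/top0.png');cv2.imwrite('pics/blk_t.png',cv2.resize(t[130:210,90:190],None,fx=6,fy=6,interpolation=2))
s=cv2.imread('pics/scene0.png');cv2.imwrite('pics/blk_s.png',cv2.resize(s[250:320,315:400],None,fx=7,fy=7,interpolation=2))
E
```

```text
(no output)
```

View pics/blk_t.png

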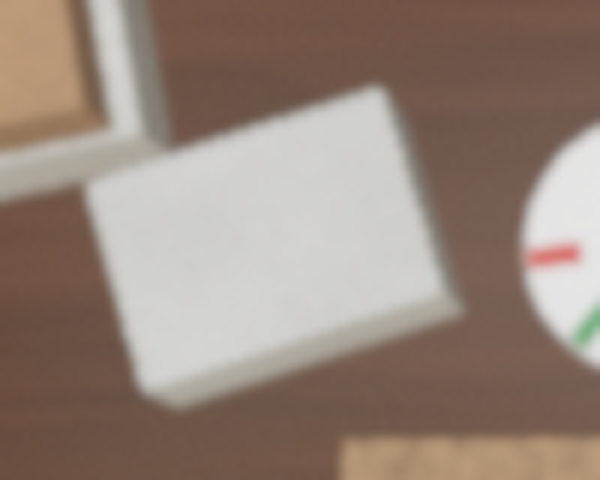

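View pics/blk_s.png

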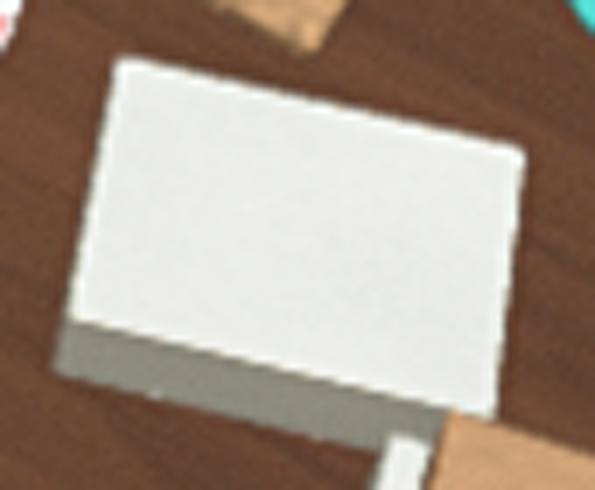

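```bash
python3 - <<'E'
from h import *
print(tri([ray('top',163.3,179.2),ray('scene',331.9,258.3)]))
print(tri([ray('top',90+378/6,130+88/6),ray('scene',315+70/7,250+318/7)]))
E
```

```text
(array([0.62944939, 0.38784363, 0.05485401]), [np.float64(0.0026558534332323637), np.float64(0.0026558534332323486)])
(array([0.75385317, 0.42609673, 0.05649049]), [np.float64(0.0037636729723926885), np.float64(0.003763672972392692)])
```

>>> carry_out(
  increments=[
    {"hand": -1, "dx": -1, "dy": 10, "dz": 0, "rx": 0, "ry": 0, "rz": -9.1},
    {"hand": -1, "dx": 0, "dy": 9, "dz": -20, "rx": 0, "ry": 0, "rz": -9.1},
    {"hand": -1, "dx": 0, "dy": 0, "dz": -20, "rx": 0, "ry": 0, "rz": -9.1},
    {"hand": -1, "dx": 0, "dy": 0, "dz": -30, "rx": 0, "ry": 0, "rz": -9.1},
    {"hand": -1, "dx": 0, "dy": 0, "dz": -40, "rx": 0, "ry": 0, "rz": 0},
    {"hand": -1, "dx": 0, "dy": 0, "dz": -35, "rx": 0, "ry": 0, "rz": 0},
    {"hand": -1, "dx": 0, "dy": 0, "dz": 0, "rx": 0, "ry": 0, "rz": 0},
  ],
)

```text
time: 32.25
eef_pos: [0.5994, 0.2977, 0.0914]
tcp_rot: [0.67, -0.231, 0.228, -0.668]
wrist_force: [0.1, 0.4, 1.2]
width: 0.0854
```

>>> carry_out(
  increments=[
    {"hand": 1, "dx": 0, "dy": 0, "dz": 0, "rx": 0, "ry": 0, "rz": 0},
    {"hand": 1, "dx": 0, "dy": 0, "dz": 0, "rx": 0, "ry": 0, "rz": 0},
    {"hand": 1, "dx": 0, "dy": 0, "dz": 0, "rx": 0, "ry": 0, "rz": 0},
    {"hand": 1, "dx": 0, "dy": 0, "dz": 0, "rx": 0, "ry": 0, "rz": 0},
  ],
)

```text
time: 32.75
eef_pos: [0.6015, 0.2996, 0.0943]
tcp_rot: [-0.669, 0.228, -0.229, 0.669]
wrist_force: [-0.7, 5.9, 10.6]
width: 0.0127
```

>>> carry_out(
  increments=[
    {"hand": 1, "dx": 4.9, "dy": 5.7, "dz": 0, "rx": 0, "ry": 0, "rz": -6.7},
    {"hand": 1, "dx": 5.6, "dy": 5.2, "dz": 0, "rx": 0, "ry": 0, "rz": -6.7},
    {"hand": 1, "dx": 6.1, "dy": 4.5, "dz": 0, "rx": 0, "ry": 0, "rz": -6.7},
    {"hand": 1, "dx": 6.6, "dy": 3.8, "dz": 0, "rx": 0, "ry": 0, "rz": -6.7},
    {"hand": 1, "dx": 7, "dy": 2.9, "dz": 0, "rx": 0, "ry": 0, "rz": -6.7},
    {"hand": 1, "dx": 7.3, "dy": 2.2, "dz": 0, "rx": 0, "ry": 0, "rz": -6.7},
    {"hand": 1, "dx": 7.5, "dy": 1.2, "dz": 0, "rx": 0, "ry": 0, "rz": -6.7},
    {"hand": 1, "dx": 0, "dy": 0, "dz": 0, "rx": 0, "ry": 0, "rz": 0},
  ],
)

```text
time: 33.75
eef_pos: [0.6479, 0.3265, 0.0945]
tcp_rot: [-0.521, 0.476, -0.477, 0.524]
wrist_force: [6.4, 10.3, 0.4]
width: 0.0124
```

>>> carry_out(
  increments=[
    {"hand": -1, "dx": 0, "dy": 0, "dz": 0, "rx": 0, "ry": 0, "rz": 0},
    {"hand": -1, "dx": 0, "dy": 0, "dz": 0, "rx": 0, "ry": 0, "rz": 0},
    {"hand": -1, "dx": 0, "dy": 0, "dz": 0, "rx": 0, "ry": 0, "rz": 0},
    {"hand": -1, "dx": 0, "dy": 0, "dz": 50, "rx": 0, "ry": 0, "rz": 0},
    {"hand": -1, "dx": -10, "dy": 0, "dz": 50, "rx": 0, "ry": 0, "rz": 9.5},
    {"hand": -1, "dx": -30, "dy": -20, "dz": 50, "rx": 0, "ry": 0, "rz": 9.5},
    {"hand": -1, "dx": 0, "dy": -20, "dz": 0, "rx": 0, "ry": 0, "rz": 9.5},
    {"hand": -1, "dx": 0, "dy": 0, "dz": 0, "rx": 0, "ry": 0, "rz": 9.5},
  ],
)

```text
time: 34.75
eef_pos: [0.6062, 0.2836, 0.2448]
tcp_rot: [-0.65, 0.278, -0.279, 0.65]
wrist_force: [0.3, 0.1, 0.3]
width: 0.0851
```

```bash
python3 -c "
from valve import *
valve('w19');shot('scene','s8')"
```

```text
[0.6062 0.2841 0.2443] zang 44.12790922616573
lever [644.6 314.9] ang 96.25762 [18.  80.7]
red [646.  320.6] ang 95.965965 [ 6.5 29.5]
green [943.1 345.4] ang 148.06079 [40.4 73.6]
```

View pics/w19.png

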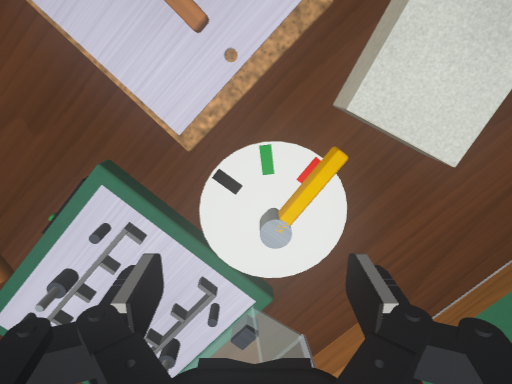

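View pics/s8.png

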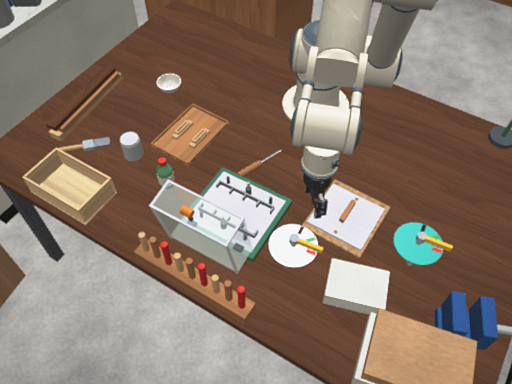

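```bash
python3 -c "
from h import *
print(manip.close_job())"
```

```text
the job is handed in; nothing more can be done
None
```

The job is done and handed in at about 35 s of the 210 s allowed. No verdict was reported.

1. **Half open:** I turned the valve lever to the green mark, where it measured about 142° against 142° for the mark.
2. **Hood:** I lifted it by the knob to about 1.1 rad and let go. It swung fully open by itself and was still open in the last picture.
3. **Plate:** I lifted it level 70 mm straight up, clear of its pins. It now lies flat near the middle of the cork pad.
4. **Bridges:** Two were present, in the two middle slots. Both lie side by side on the tray floor, and the box is empty.
5. **Shut:** I then turned the valve to the red mark, where the lever measured 96.3° against about 96° for the mark.

In the last pictures the gripper is clear of everything and the glue bottle, tin and hand tool look undisturbed; I did not measure their positions.

- **Higher force:** Lowering the second bridge onto the tray floor gave a brief wrist force of 44 N. It came through the held bridge, and I released it at once. The limit is 40 N for the arm or gripper body and 120 N at the wrist, so I expect it to pass.
- **Camera disagreement:** The fixed cameras differed by 5–13 mm in y for the valve and the tray. I relied on the wrist camera there, and its tray and bridge sizes matched those given.

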